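# Contact-test a tray of camera units

## Task

Load every camera unit from the full pocket tray into the nests of the test jig, flat, one to a nest and with the lens facing away from the probe carriage; then pull the probe carriage by its bar right out to its stop, hold it there for a good two seconds while the contacts are read, and let it go back home. When it is home, move all the units to pockets of the empty tray, flat and one to a pocket. The housings crack easily: handle the units gently, never gripping one with more than 30 N, and leave the bottle, screwdriver and tub alone.

Things in the scene. Friction and masses are not known exactly. Their poses are not given: they have to be found in the camera images.
- cam1: a small black camera unit, 90 g (3 or 4 are there; absent ones read None). Foot plate 62 x 46 x 6 mm; on it a housing 52 long x 30 wide, top 40 mm above the underside, from 24 mm ahead to 28 mm behind the origin; lens barrel on the front, two brass pads on the rear. Origin: centre of the underside; x to the rear (lens at -x), z up. Grip across the 30 mm width, above the foot, 30 N at most
- lens1 (a point): centre of the lens face of cam1: 38 mm ahead of its origin (along its -x), 24 mm up; the barrel is 24 mm in diameter and 14 mm long
- cam2: another camera unit exactly like cam1, same origin and axes
- lens2 (a point): centre of the lens face of cam2: 38 mm ahead of its origin (along its -x), 24 mm up; the barrel is 24 mm in diameter and 14 mm long
- cam3: another camera unit exactly like cam1, same origin and axes
- lens3 (a point): centre of the lens face of cam3: 38 mm ahead of its origin (along its -x), 24 mm up; the barrel is 24 mm in diameter and 14 mm long
- cam4: another camera unit exactly like cam1, same origin and axes
- lens4 (a point): centre of the lens face of cam4: 38 mm ahead of its origin (along its -x), 24 mm up; the barrel is 24 mm in diameter and 14 mm long
- in_tray: clear loose pocket tray, 184 x 148 mm, with the units in it at the start; on either side of the jig. 2 x 2 pockets, 66 mm long (tray x) x 52 mm wide, floor 3 mm above the bench, walls 6 mm above the floor. Origin: centre of the underside. Pocket centres x = +-41, y = +-32 mm. Units lie along tray x, lens to -x, overhanging the pocket wall
- out_tray: the second clear loose pocket tray, identical to in_tray, empty at the start, on the other side of the jig; tested units go here, one to a pocket
- out_pocket0 (a point): centre of a pocket's floor in out_tray (a unit set in it has its origin here); axes as out_tray, pocket length along x
- out_pocket1 (a point): centre of a pocket's floor in out_tray (a unit set in it has its origin here); axes as out_tray, pocket length along x
- out_pocket2 (a point): centre of a pocket's floor in out_tray (a unit set in it has its origin here); axes as out_tray, pocket length along x
- out_pocket3 (a point): centre of a pocket's floor in out_tray (a unit set in it has its origin here); axes as out_tray, pocket length along x
- jig: contact-test jig, fixed: aluminium base 184 x 274 mm, a row of four open nests on the robot's side and behind them a probe carriage on two rods. Origin: on the bench, middle of the base; x points from the nests to the carriage (away from the robot), y along the row, z up. The carriage is 60 mm high without its bar; at home its front is 49 mm along x
- nest0 (a point): centre of a nest's floor, 20 mm above the bench; the nest is 68 mm long (jig x) by 52 mm wide, walls 6 mm high, nests 64 mm apart. A seated unit has its origin here, upright, lens to the jig's -x, pads to the carriage's pins; axes as jig
- nest1 (a point): centre of a nest's floor, 20 mm above the bench; the nest is 68 mm long (jig x) by 52 mm wide, walls 6 mm high, nests 64 mm apart. A seated unit has its origin here, upright, lens to the jig's -x, pads to the carriage's pins; axes as jig
- nest2 (a point): centre of a nest's floor, 20 mm above the bench; the nest is 68 mm long (jig x) by 52 mm wide, walls 6 mm high, nests 64 mm apart. A seated unit has its origin here, upright, lens to the jig's -x, pads to the carriage's pins; axes as jig
- nest3 (a point): centre of a nest's floor, 20 mm above the bench; the nest is 68 mm long (jig x) by 52 mm wide, walls 6 mm high, nests 64 mm apart. A seated unit has its origin here, upright, lens to the jig's -x, pads to the carriage's pins; axes as jig
- carriage (a joint): travel of the spring-return probe carriage, m: 0 = home; grows as its bar is pulled along the jig's -x (towards nests and robot); 0.040 = at its stop, pins on the units' pads. The spring pulls back with 6 N at home, 12 N at the stop; damped, it runs home by itself within about a second when let go. Nothing latches it
- pull_bar (a point): centre of the carriage's pull bar (moves with it): black round bar 16 mm in diameter, 116 mm long along the jig's y, axis 98 mm above the bench, on posts 52 mm either side of the centre, 30 mm clear below it. At home 107 mm from the nest centres along the jig's x. Can be gripped from above, fingers fore and aft; the 30 N limit is not for the bar
- dropper: bystander: white squeeze bottle, 38 mm diameter, 115 mm high; origin at the centre of its underside
- driver: bystander: screwdriver 170 mm long, lying
- tub: bystander: round grey open tub, 64 mm diameter, 45 mm high; origin at the centre of its underside
Not all that is in view belongs to the job. What is shaped like the cam4 but pink or turquoise is not meant.

How it is judged:
By the outcome, as a careful person would: the job done as asked, in the order asked, and still so for the second after the job is handed in, with the robot touching nothing.
Of cam1, cam2, cam3, cam4 only 3 to 4 are there at a start; the rules pass over those that are not, and their reading is None.
At some moment in a run one of in_tray, out_tray may be knocked a few centimetres aside while the robot is not near it.
Once in a run the grip may slacken for a moment while it holds something.
It also fails if it takes over 208 s, if anything falls off the work surface, if the arm or the gripper's body presses on something with over 40 N, if the wrist force passes 120 N, or if a joint passes its speed limit or range.

## Robot

A 6-joint arm with a two-finger parallel gripper is mounted at the origin on the work surface. World frame = base frame: x ahead of the robot, y to its left, z up, the work surface at z = 0. Lengths are in m, angles in degrees, forces in N, time in s.
With the tool pointing down it reaches from about 0.35 to 0.875 m from the base axis. Payload 4.2 kg.
Tool frame: the origin (TCP) lies midway between the tips of the shut fingers; the grasp point (between the pads) lies 19 mm behind it; z points along the fingers, y is the line along which they close (so a half turn about z gives the same grasp; the last joint's range is limited). The gripper opens to 87 mm and grips with 3 to 60 N. Pads are 19 mm wide; open, the fingers measure 117 mm over their backs; the gripper's body (75 mm by 190 mm) begins 51 mm behind the grasp point.
Start: joints at [-58.522, 22.042, 0.453, 0, -68.411, -14.817], TCP at [0.179, -0.599, 0.223] pointing down, gripper open.
Joint ranges: [-179.83, 179.83], [-69.29, 118.12], [-61.27, 80.66], [-181.25, 117.63], [-171.15, -9.14], [-177.46, 177.46]. Speed limits (degrees/s): [159.86, 159.86, 180, 180, 180, 180].

## Interface

Orientations are given as a 3x3 rotation matrix whose columns are the frame's x, y, z axes.
In Python, from station import * gives the robot as it stands.
- The arm moves only by the tool move_arm, never from a script. Its argument "targets" is text: rows parted by semicolons, each of 4 numbers parted by spaces: the shift along the world's x, y, z in units of 25 mm (1.0 is 25 mm), then the turn about the world's z in units of 5 degrees (1.0 is 5 degrees). In form: tx ty tz spin; .... A call has 1 to 10 rows; each row shifts and turns the commanded pose from where the row before left it; what a row does not reach is not made up. A row lasts 1/12 s, in which the tool goes at most 41.7 mm and 7.16 degrees, less where a joint would pass 70% of its speed; a pose out of reach is approached as far as the arm can. A call is refused whole if a number of a shift passes 1 or a number of a turn 1, either way. A call with a gripper value outside its range is refused whole. "gripper" is the finger opening in mm, from 0 to 87, set as the call begins (left out, the last holds). The fingers move at their own pace and stop on an object; the grip force is fixed at half the most. Time passes only in rows, so rows that do not move let the fingers close. It gives the time, the measured TCP pose, the force, the opening and the grip force at its end, in the units of the state.
- sense(): the state, without advancing time (a new reading comes with each control period).
- capture(name): name is "side" or "top"; returns a dict with "image" (384x512x3 uint8, blue, green, red), "fx", "fy", "cx", "cy" (pixels), "world_from_camera" (4x4, takes a point from camera to world coordinates). Camera axes: x right, y up, looking along -z (the intrinsics and any distortion apply to the point x, -y, -z); pixel columns grow to the right and rows downward; lengths in m; the calibration is good to about 2 mm. A picture is of the moment at which its call begins. There is no depth.
- finish_job(): hands the job in; it is judged then, once.
The state is a dict: "time_s": time; "joints": joint angles; "joint_velocities": joint speeds; "effort": joint torques, N m; "tcp_pos": TCP position; "ee_rot": TCP orientation; "wrist_force": force on the tool from outside, world axes, zero at the start; "moment": the same for the moment, N m; "gripper_width": opening from 0.0 (shut) to 1.0 (fully open); "gripper_force": force on a finger pad.
Only numpy, scipy, OpenCV 4.12 (cv2) and the standard library are available. Lean on these libraries where they do the work, as an engineer would, in place of code of your own. Each camera call takes 0.05 s, during which the arm holds its last target. There are 200 camera calls.

## Working session

There is one attempt and no reset: what is moved stays moved. The work goes in short steps, Python scripts to look and compute and a tool call to move; the robot and the scene stay as the last step left them, time stands still between calls to the robot, and variables do not carry over. Pictures are saved under pics/ and viewed, at most 14 in all, crops included, and the job is handed in when it is done.

Besides the shell and the picture viewer there is one more tool, called after "Request:" as name(argument=value, ...) on one line, values as JSON. move_arm: Moves the arm, as the interface text tells. Its arguments: {"type":"object","properties":{"targets":{"type":"string"},"gripper":{"type":"number"}},"required":["targets"]}

```bash
ls; mkdir -p pics
python3 - <<'E'
from station import *
import cv2
for n in ("side","top"):
    c=capture(n); cv2.imwrite(f"pics/{n}0.png",cv2.resize(c["image"],(800,600),interpolation=cv2.INTER_CUBIC)); cv2.imwrite(f"raw_{n}.png",c["image"])
    print({k:v for k,v in c.items() if k!="image"})
s=sense(); print(s)
E
```

```text
pics
{'fx': 379.2698578546508, 'fy': 379.2698578546508, 'cx': 249.20266472784104, 'cy': 187.64601390099725, 'world_from_camera': array([[-0.82416429,  0.32109648, -0.46653004,  0.04935594],
       [-0.56578829, -0.43009665,  0.70349164,  0.74720935],
       [ 0.02523569,  0.84374992,  0.53614293,  0.70960483],
       [ 0.        ,  0.        ,  0.        ,  1.        ]])}
{'fx': 356.1210263059135, 'fy': 356.1210263059135, 'cx': 265.2900249253731, 'cy': 182.827553873616, 'world_from_camera': array([[-0.01647191,  0.99849815, -0.05225057,  0.53289969],
       [-0.9997243 , -0.01732167, -0.01585207, -0.06724263],
       [-0.01673333,  0.05197505,  0.99850818,  1.1088628 ],
       [ 0.        ,  0.        ,  0.        ,  1.        ]])}
{'time_s': 0.1, 'joints': array([-5.85217142e+01,  2.20884125e+01,  3.88246508e-01, -2.53610932e-02,
       -6.84128053e+01, -1.48175876e+01]), 'joint_velocities': array([ 0.0300597 , -0.10044633,  0.17637943,  0.02716869,  0.08392308,
       -0.01527077]), 'effort': array([ 1.36243225e-04, -3.91688740e+01,  1.87934893e+01,  4.23186332e+00,
        1.34960367e-02, -7.96550921e-05]), 'tcp_pos': array([ 0.1790616 , -0.59823655,  0.22155158]), 'ee_rot': array([[-9.58066141e-01, -2.86546347e-01, -6.78548507e-04],
       [-2.86547131e-01,  9.58064270e-01,  1.89645025e-03],
       [ 1.06672187e-04,  2.01136090e-03, -9.99997972e-01]]), 'wrist_force': array([-0.01268113,  0.05778537, -0.91197938]), 'moment': array([-0.0892625, -0.0256217,  0.0059742]), 'gripper_force': 0.0, 'gripper_width': 0.9997169764153389}
```

View pics/top0.png

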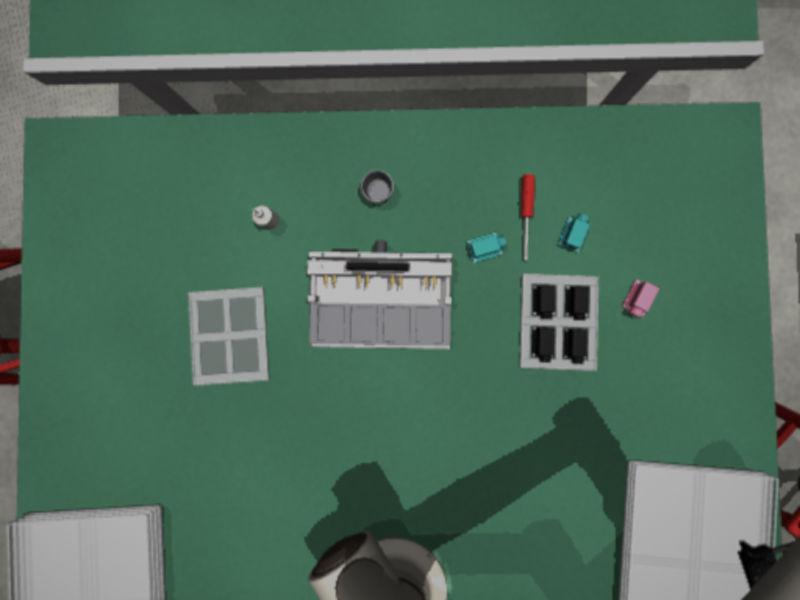

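View pics/side0.png

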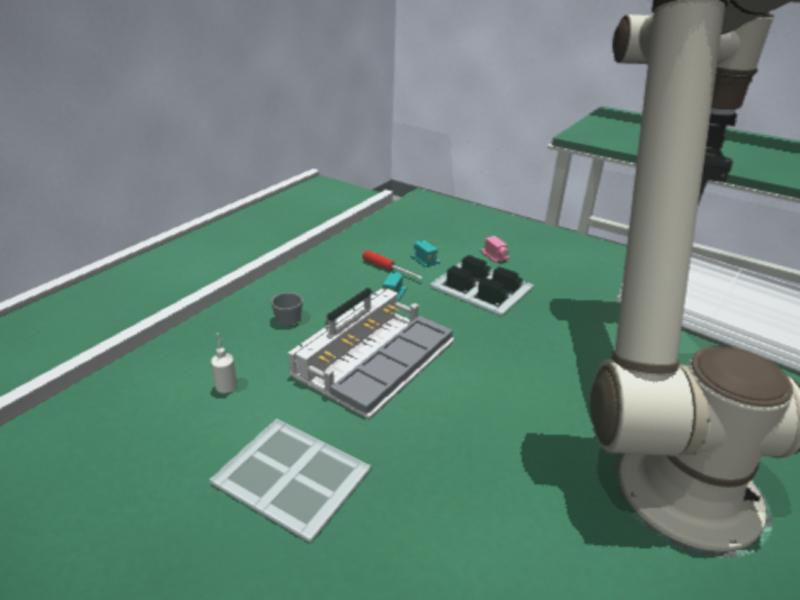

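The top view has four black units in the right-hand tray at (543,301), (577,301), (543,344) and (576,345). The lookalikes are turquoise at (487,247) and (574,233) and pink at (641,298), and I'm ruling those out by colour. The empty tray is at (228,336), the jig at (380,300) and the bar at (377,266). Next I'll crop in close to check the choice and see which way the lenses point.

Run:
```python
import cv2,numpy as np
t=cv2.imread("raw_top.png");s=cv2.imread("raw_side.png")
a=cv2.resize(t[168:244,326:392],(400,460),interpolation=cv2.INTER_CUBIC)
b=cv2.resize(s[155:205,270:345],(400,267),interpolation=cv2.INTER_CUBIC)
c=cv2.resize(t[155:230,192:294],(400,294),interpolation=cv2.INTER_CUBIC)
r=np.zeros((600,800,3),np.uint8); r[:460,:400]=a; r[:267,400:]=b; r[270:564,400:]=c
r=cv2.convertScaleAbs(r,alpha=1.5,beta=20)
cv2.imwrite("pics/crop1.png",r)
```

```text
(no output)
```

View pics/crop1.png

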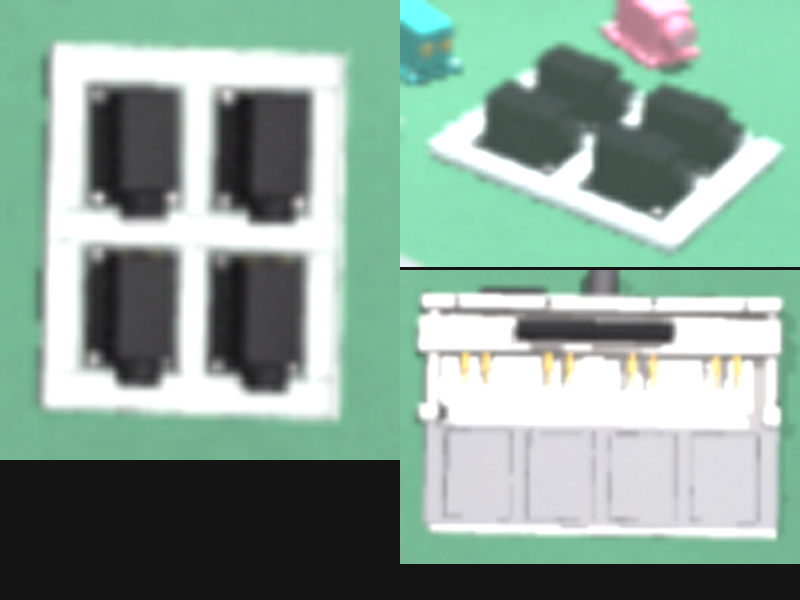

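The crop shows that all four black units have their lens barrels pointing down in the image, towards the robot, so lens -x is about world -x. The jig nests sit on the robot's side and the pins are above them. I won't need to turn the units. Measuring next.

```bash
cat > h.py <<'E'
import cv2,numpy as np
from station import *
def ray(c,uv):
    uv=np.atleast_2d(np.float64(uv));T=c["world_from_camera"]
    d=np.c_[(uv[:,0]-c["cx"])/c["fx"],-(uv[:,1]-c["cy"])/c["fy"],-np.ones(len(uv))]@T[:3,:3].T
    return T[:3,3],d
def plane(c,uv,z):
    o,d=ray(c,uv); return o+d*((z-o[2])/d[:,2:])
def tri(c1,p1,c2,p2):
    o1,d1=ray(c1,p1);o2,d2=ray(c2,p2);out=[]
    for a,b in zip(d1,d2):
        A=np.c_[a,-b];t=np.linalg.lstsq(A,o2-o1,rcond=None)[0]
        q1=o1+a*t[0];q2=o2+b*t[1];out.append(np.r_[(q1+q2)/2,np.linalg.norm(q1-q2)])
    return np.array(out)
def proj(c,P):
    T=c["world_from_camera"];q=(np.atleast_2d(P)-T[:3,3])@T[:3,:3]
    return np.c_[c["cx"]+c["fx"]*q[:,0]/-q[:,2],c["cy"]-c["fy"]*q[:,1]/-q[:,2]]
def up(c,k=4): return cv2.resize(c["image"],None,fx=k,fy=k,interpolation=cv2.INTER_CUBIC)
def blobs(c,f,k=4,amin=60,amax=9000):
    im=up(c,k);hsv=cv2.cvtColor(im,cv2.COLOR_BGR2HSV).astype(int)
    m=f(hsv[...,0],hsv[...,1],hsv[...,2]).astype(np.uint8)
    cs=cv2.findContours(m,cv2.RETR_EXTERNAL,cv2.CHAIN_APPROX_NONE)[0]
    g=lambda x:(np.float32(x).reshape(-1,2)+.5)/k-.5
    return [g(x) for x in cs if amin*k*k<cv2.contourArea(x)<amax*k*k]
def quad(p):
    """four corners by line fits to the sides of the contour's best 4-gon"""
    h=cv2.convexHull(p.astype(np.float32));e=.02
    while len(q:=cv2.approxPolyDP(h,e*cv2.arcLength(h,True),True))>4:e*=1.2
    q=q.reshape(-1,2);L=[]
    for i in range(len(q)):
        a,b=q[i],q[(i+1)%len(q)];n=np.linalg.norm(b-a);u=(b-a)/n
        t=(p-a)@u;d=abs((p-a)@[-u[1],u[0]])
        s=p[(t>.15*n)&(t<.85*n)&(d<2.5)]
        v=cv2.fitLine(s.astype(np.float32),cv2.DIST_HUBER,0,.01,.01).ravel();L.append(np.cross([v[2],v[3],1],[v[2]+v[0],v[3]+v[1],1]))
    r=[];
    for i in range(len(L)):
        x=np.cross(L[i-1],L[i]);r.append(x[:2]/x[2])
    return np.array(r)
white=lambda h,s,v:(s<60)&(v>95)
black=lambda h,s,v:(v<60)
E
python3 - <<'E'
from h import *
np.set_printoptions(precision=4,suppress=True)
t=capture("top");s=capture("side")
for n,c in(("top",t),("side",s)):
  for nm,f in(("white",white),("black",black)):
    for p in blobs(c,f,amin=30):
        m=p.mean(0);x,y,w,h=cv2.boundingRect(p)
        if 200<m[1] and n=="top" and (m[1]>250): continue
        print(n,nm,len(p),"box",x,y,w,h,"ctr",plane(c,[m],.01)[0])
        if nm=="white" or n=="top":
            try:q=quad(p);print(q.round(1).tolist(),plane(c,q,.009)[:,:2].round(4).tolist())
            except Exception as e:print(e)
E
```

```text
top white 856 box 119 182 53 65 ctr [0.498  0.3216 0.01  ]
[[168.3, 182.8], [171.8, 243.1], [123.0, 246.6], [119.8, 186.4]] [[0.5956, 0.2517], [0.4095, 0.2411], [0.401, 0.3925], [0.5873, 0.4033]]
top white 256 box 407 179 15 25 ctr [ 0.5576 -0.5112  0.01  ]
OpenCV(4.12.0) /io/opencv/modules/imgproc/src/linefit.cpp:50: error: (-215:Assertion failed) count > 0 in function 'fitLine2D_wods'

top white 869 box 332 174 51 64 ctr [ 0.5147 -0.3317  0.01  ]
[[333.8, 174.6], [383.1, 176.2], [381.4, 237.2], [332.1, 235.2]] [[0.6123, -0.2618], [0.6045, -0.4129], [0.4183, -0.4014], [0.4265, -0.2516]]
top white 153 box -1 168 15 11 ctr [0.6333 0.7597 0.01  ]
[[13.4, 168.9], [13.4, 174.3], [-0.4, 177.8], [-0.4, 173.5]] [[0.648, 0.7397], [0.631, 0.7393], [0.6207, 0.7827], [0.6343, 0.783]]
top white 1224 box 195 160 95 64 ctr [0.5662 0.0209 0.01  ]
[[197.0, 160.2], [288.4, 161.6], [288.0, 223.2], [197.8, 221.8]] [[0.6648, 0.1617], [0.6552, -0.1223], [0.4651, -0.1176], [0.4736, 0.1604]]
top white 229 box 334 138 5 29 ctr [ 0.6807 -0.2716  0.01  ]
[[337.3, 145.3], [335.2, 164.2], [336.5, 165.0], [333.9
[... 4891 characters left out ...]
24 41 ctr [0.0966 0.0558 0.01  ]
side black 553 box 377 233 19 52 ctr [ 0.1597 -0.0999  0.01  ]
side black 105 box 391 225 11 10 ctr [ 0.1738 -0.2364  0.01  ]
side black 238 box 209 185 28 20 ctr [ 0.7032 -0.0828  0.01  ]
side black 586 box 285 164 48 30 ctr [ 0.5201 -0.3467  0.01  ]
side black 569 box 447 72 24 52 ctr [ 0.2476 -1.7041  0.01  ]
side black 362 box 455 42 29 28 ctr [ 0.3708 -2.8865  0.01  ]
side black 229 box 392 14 10 25 ctr [ 1.2229 -3.866   0.01  ]
side black 507 box 460 -1 52 22 ctr [ 0.7416 -6.9     0.01  ]
side black 145 box 417 -1 15 9 ctr [ 1.6002 -6.6528  0.01  ]h.py:37: RuntimeWarning: invalid value encountered in divide
  x=np.cross(L[i-1],L[i]);r.append(x[:2]/x[2])
```

Run:
```python
from h import *
np.set_printoptions(precision=4,suppress=True)
t=capture("top");s=capture("side")
print("out tray", tri(t,[[168.3,182.8],[171.8,243.1],[123.0,246.6],[119.8,186.4]],s,[[176.4,267.5],[238.2,298.3],[198.1,347.3],[132.0,308.0]]))
def crop(c,x,y,w,h,k):
    a=c["image"][y:y+h,x:x+w].astype(float); a=np.clip((a-a.min())*255/(np.percentile(a,99)-a.min()),0,255).astype(np.uint8)
    return cv2.resize(a,(w*k,h*k),interpolation=cv2.INTER_CUBIC)
r=np.zeros((600,800,3),np.uint8)
a=crop(t,195,158,100,70,8);r[:]=0
cv2.imwrite("pics/jigtop.png",a)
b=crop(s,180,180,114,92,6);cv2.imwrite("pics/jigside.png",b)
```

```text
out tray [[0.5959 0.2527 0.0048 0.0003]
 [0.408  0.2419 0.0041 0.0026]
 [0.3997 0.3948 0.0023 0.0014]
 [0.5877 0.4059 0.0035 0.0008]]
```

View pics/jigtop.png

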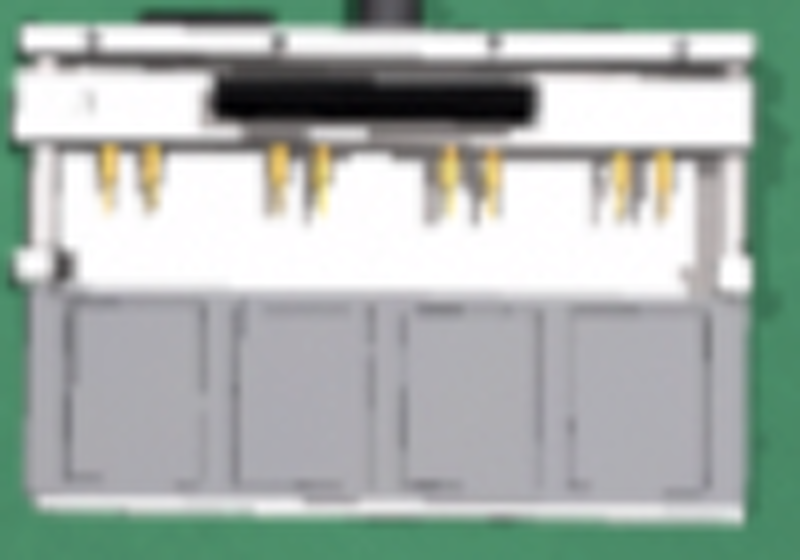

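View pics/jigside.png

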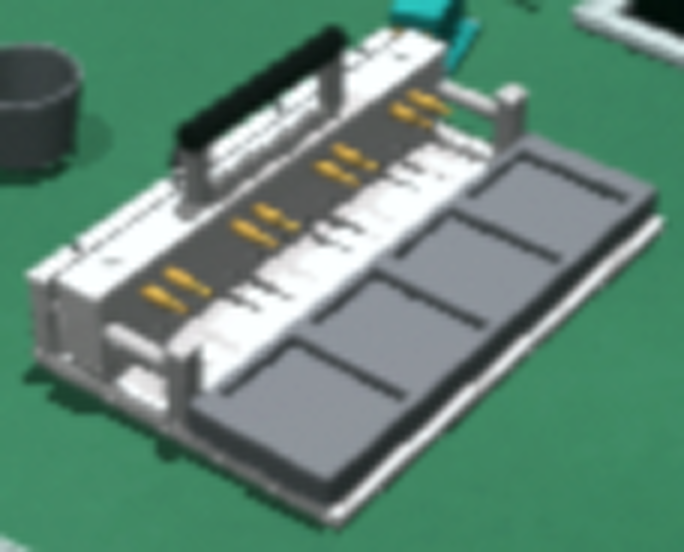

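```bash
python3 - <<'E'
from h import *
np.set_printoptions(precision=4,suppress=True)
t=capture("top");s=capture("side")
T=lambda p:np.array(p)/8.+[195,158]-.4375
S=lambda p:np.array(p)/6.+[180,180]-.4167
def go(n,a,b):print(n,tri(t,T(a),s,S(b)))
go("block TL BL BR TR",[[32,292],[30,497],[745,505],[747,300]],[[192,402],[330,480],[655,190],[520,137]])
go("nest +x-y corners",[[205,303],[372,306],[540,309],[708,311]],[[297,340],[377,272],[455,210],[530,155]])
go("bar ends",[[212,98],[536,104]],[[180,135],[345,40]])
# nest corners at z=.026 from top: left/right edges and top/bottom
for n,a in(("L",[[68,302],[66,482],[205,486],[207,304]]),("2",[[236,302],[236,486],[372,490],[374,306]]),("3",[[404,306],[404,488],[540,490],[542,308]]),("4",[[572,308],[572,490],[708,492],[710,310]])):
    P=plane(t,T(a),.024);print("nest",n,P.mean(0)[:2],"len",np.linalg.norm(P[0]-P[1]),np.linalg.norm(P[0]-P[3]))
# units: dark blobs top
for p in blobs(t,lambda h,s,v:v<60,amin=30):
    m=p.mean(0)
    if 330<m[0]<385 and 175<m[1]<240:
        print("unit box",cv2.boundingRect(p), (p.min(0)).tolist(),p.max(0).tolist())
E
python3 - <<'E'
import sys;sys.path.insert(0,".")
from h import *
t=capture("top");s=capture("side")
def crop(c,x,y,w,h,k):
    a=c["image"][y:y+h,x:x+w].astype(float); a=255*(np.clip(a/150,0,1)**.5)
    return cv2.resize(a.astype(np.uint8),(w*k,h*k),interpolation=cv2.INTER_CUBIC)
r=np.zeros((600,800,3),np.uint8)
a=crop(t,330,172,54,68,8);r[:544,:432]=a
b=crop(s,272,160,70,44,5);r[:220,440:790]=b
cv2.imwrite("pics/units.png",r)
E
```

```text
block TL BL BR TR [[ 0.5587  0.1541  0.0253  0.0003]
 [ 0.4806  0.1559  0.0225  0.0004]
 [ 0.4731 -0.1163  0.0216  0.0009]
 [ 0.5531 -0.1173  0.0211  0.0043]]
nest +x-y corners [[ 0.552   0.0878  0.0202  0.0038]
 [ 0.5503  0.0241  0.021   0.0025]
 [ 0.5478 -0.0403  0.0214  0.0031]
 [ 0.5449 -0.105   0.0202  0.0057]]
bar ends [[ 0.6261  0.075   0.099   0.0025]
 [ 0.6195 -0.0422  0.0955  0.004 ]]
nest L [0.5196 0.1148] len 0.06846388903674468 0.053197826060895625
nest 2 [0.5176 0.0507] len 0.06991173898440767 0.052728313523299944
nest 3 [ 0.5158 -0.0133] len 0.0690752078261792 0.05259874382674001
nest 4 [ 0.514  -0.0771] len 0.06900192261680914 0.05249084018354995
unit box (360, 209, 16, 23) [360.125, 209.875] [375.125, 231.875]
unit box (339, 208, 16, 23) [339.875, 208.875] [354.375, 230.875]
unit box (361, 182, 16, 22) [361.125, 182.875] [376.375, 203.875]
unit box (340, 182, 15, 22) [340.625, 182.125] [354.875, 203.125]
```

View pics/units.png

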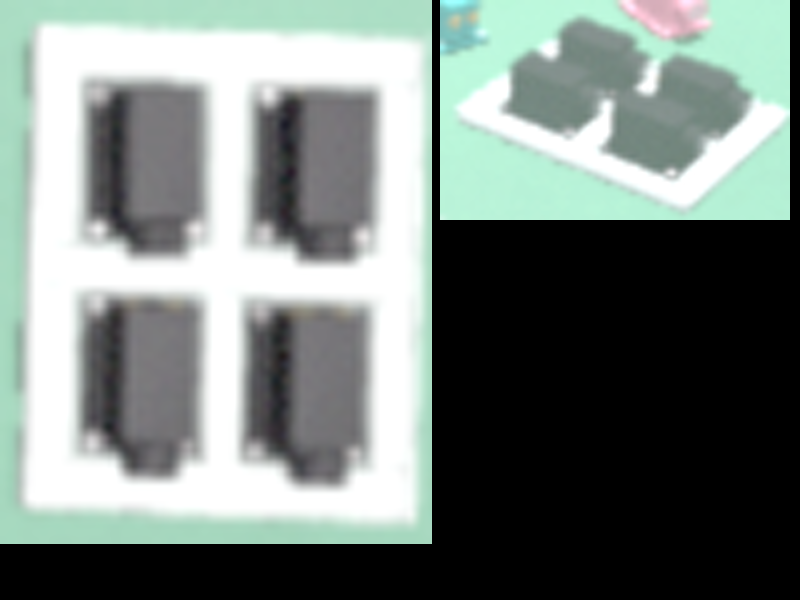

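Run:
```python
from h import *
np.set_printoptions(precision=4,suppress=True)
t=capture("top");s=capture("side")
T=lambda p:np.array(p)/8.+[330,172]-.4375
S=lambda p:(np.array(p)-[440,0])/5.+[272,160]-.4
print(tri(t,T([[127,84],[125,302]]),s,S([[513,56],[613,97]])))
Q=dict(A=[[127,84],[207,86],[204,226],[124,222]],B=[[300,88],[378,90],[374,234],[298,232]],C=[[125,302],[203,302],[198,443],[122,442]],D=[[294,310],[371,308],[367,452],[290,450]])
y=np.radians(-3.2);ex=np.array([np.cos(y),np.sin(y)]);ey=np.array([-ex[1],ex[0]])
c=np.array([.5154,-.3319])
for k,q in Q.items():
    P=plane(t,T(q),.043)[:,:2]
    sx=1 if k in"AB" else -1;sy=1 if k in"AC" else -1
    pk=c+sx*.041*ex+sy*.032*ey
    print(k,"housing ctr",P.mean(0),"size",np.linalg.norm(P[0]-P[3]),np.linalg.norm(P[0]-P[1]),"pocket+2",pk+.002*ex)
```

```text
[[ 0.5851 -0.2896  0.0475  0.0035]
 [ 0.5044 -0.2872  0.0442  0.0029]]
A housing ctr [ 0.5603 -0.3033] size 0.051491565541383455 0.029743487967135804 pocket+2 [ 0.5601 -0.3024]
B housing ctr [ 0.5568 -0.367 ] size 0.0536545507527957 0.028937373189711277 pocket+2 [ 0.5565 -0.3663]
C housing ctr [ 0.4795 -0.2996] size 0.05182588378468533 0.028886488918253007 pocket+2 [ 0.4782 -0.2978]
D housing ctr [ 0.4756 -0.3618] size 0.0517805476188199 0.02847788487618602 pocket+2 [ 0.4747 -0.3617]
```

Measured positions all fit the sizes given: housing tops near 45 mm, nest walls about 21–25 mm and the bar at 97 mm. Starting the approach to unit A.

Request:
move_arm(targets="1 .75 0 -.4;1 .75 0 -.4;1 .75 0 -.4;1 .75 0 -.4;1 .75 0 -.4;1 .75 0 -.4;1 .75 0 -.4;1 .75 0 -.4;1 .75 0 -.4;1 .75 0 -.4", gripper=46)

```text
time_s: 1.43
tcp_pos: [0.4303, -0.4101, 0.2228]
ee_rot: [[-0.998, 0.06, 0.0], [0.06, 0.998, -0.0], [-0.0, -0.0, -1.0]]
wrist_force: [-0.0, -1.0, -1.4]
gripper_width: 0.531
gripper_force: 0.0
```

Request:
move_arm(targets=".875 .715 -.7 0;.875 .715 -.7 0;.875 .715 -.7 0;.875 .715 -.7 0;.875 .715 -.7 0;.875 .715 -.7 0;0 0 0 0;0 0 0 0;0 0 0 0")

```text
time_s: 2.18
tcp_pos: [0.5605, -0.3042, 0.1179]
ee_rot: [[-0.998, 0.058, 0.0], [0.058, 0.998, -0.0], [-0.0, -0.0, -1.0]]
wrist_force: [0.0, -0.0, 0.3]
gripper_width: 0.531
gripper_force: 0.0
```

Request:
move_arm(targets="0 .04 -.8 0;0 0 -.8 0;0 0 -.8 0;0 0 -.8 0;0 0 -.5 0;0 0 -.3 0;0 0 -.15 0;0 0 0 0")

```text
time_s: 2.85
tcp_pos: [0.5602, -0.3037, 0.0141]
ee_rot: [[-0.998, 0.059, 0.0], [0.059, 0.998, -0.0], [-0.0, -0.0, -1.0]]
wrist_force: [0.8, 0.8, -0.3]
gripper_width: 0.529
gripper_force: 0.0
```

Request:
move_arm(targets="0 0 0 0;0 0 0 0;0 0 0 0;0 0 0 0;0 0 0 0;0 0 0 0", gripper=29)

```text
time_s: 3.35
tcp_pos: [0.561, -0.3029, 0.0146]
ee_rot: [[-0.998, 0.058, 0.001], [0.058, 0.998, -0.0], [-0.001, -0.0, -1.0]]
wrist_force: [-0.8, 2.2, 2.8]
gripper_width: 0.343
gripper_force: 29.8
```

Request:
move_arm(targets="0 0 .4 0;0 0 .7 0;0 0 .9 0;0 0 .9 0;0 0 .7 0;0 .3 .3 0;0 .6 0 .3;-.1 .9 0 0;-.2 1 0 0;-.2 1 0 0")

```text
time_s: 4.18
tcp_pos: [0.5463, -0.2058, 0.1095]
ee_rot: [[-0.999, 0.032, -0.003], [0.032, 0.999, 0.001], [0.003, 0.001, -1.0]]
wrist_force: [0.2, 0.2, -1.0]
gripper_width: 0.344
gripper_force: 29.8
```

Request:
move_arm(targets="-.2 1 0 0;-.2 1 0 0;-.2 1 0 0;-.2 1 0 0;-.2 1 0 0;-.1 1 0 0;-.1 1 0 0;-.1 1 0 0;0 1 0 0;0 1 0 0")

```text
time_s: 5.02
tcp_pos: [0.5133, 0.0438, 0.1099]
ee_rot: [[-1.0, 0.03, -0.003], [0.03, 1.0, -0.001], [0.003, -0.001, -1.0]]
wrist_force: [0.7, 1.5, -0.8]
gripper_width: 0.347
gripper_force: 29.8
```

Request:
move_arm(targets="0 1 0 0;0 .9 0 0;0 .6 0 0;0 .4 0 0;0 0 0 0;0 0 0 0")

```text
time_s: 5.52
tcp_pos: [0.5144, 0.1147, 0.1105]
ee_rot: [[-1.0, 0.031, -0.002], [0.031, 1.0, -0.001], [0.002, -0.001, -1.0]]
wrist_force: [0.2, 0.5, -1.8]
gripper_width: 0.344
gripper_force: 29.8
```

Request:
move_arm(targets=".3 0 -.6 0;0 0 -.8 0;0 0 -.7 0;0 0 -.3 0;0 0 -.2 0;0 0 0 0;0 0 -.15 0;0 0 -.15 0;0 0 0 0")

```text
time_s: 6.27
tcp_pos: [0.5229, 0.1145, 0.0388]
ee_rot: [[-0.999, 0.032, 0.0], [0.032, 0.999, 0.0], [-0.0, 0.0, -1.0]]
wrist_force: [0.1, -0.6, -2.0]
gripper_width: 0.337
gripper_force: 29.8
```

Run:
```python
from h import *
t=capture("top");s=capture("side")
def crop(c,x,y,w,h,k):
    a=c["image"][y:y+h,x:x+w].astype(float); a=255*(np.clip(a/200,0,1)**.6)
    return cv2.resize(a.astype(np.uint8),(w*k,h*k),interpolation=cv2.INTER_CUBIC)
r=np.zeros((600,800,3),np.uint8)
r[:420,:400]=crop(t,185,155,80,84,5);r[:400,405:800]=crop(s,175,190,79,80,5)
cv2.imwrite("pics/n0.png",r)
```

```text
(no output)
```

View pics/n0.png

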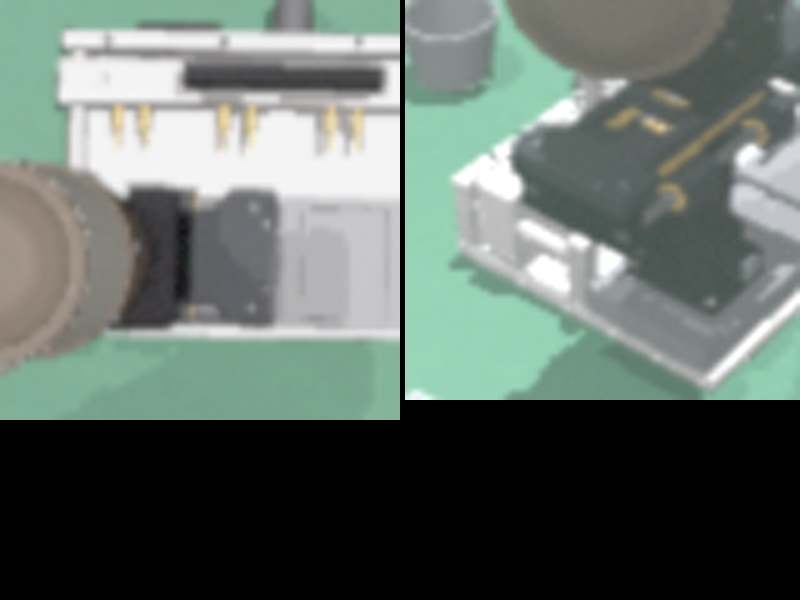

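The gripper hides the nest from above. In the side view (right half, about (690,290)) the unit looks upright over the end nest. Lowering gently and watching the wrist force.

Request:
move_arm(targets="0 0 -.12 0;0 0 -.1 0;0 0 0 0;0 0 0 0")

```text
time_s: 6.7
tcp_pos: [0.5228, 0.1145, 0.0331]
ee_rot: [[-0.999, 0.032, -0.0], [0.032, 0.999, -0.0], [0.0, -0.0, -1.0]]
wrist_force: [0.4, 0.3, -1.1]
gripper_width: 0.341
gripper_force: 29.8
```

Request:
move_arm(targets="0 0 -.06 0;0 0 0 0;0 0 0 0")

```text
time_s: 6.95
tcp_pos: [0.523, 0.1145, 0.0317]
ee_rot: [[-0.999, 0.032, -0.0], [0.032, 0.999, -0.0], [0.0, -0.0, -1.0]]
wrist_force: [0.1, 0.3, -1.0]
gripper_width: 0.348
gripper_force: 29.8
```

Request:
move_arm(targets="0 0 -.03 0;0 0 0 0;0 0 0 0")

```text
time_s: 7.2
tcp_pos: [0.523, 0.1145, 0.0316]
ee_rot: [[-0.999, 0.032, 0.0], [0.032, 0.999, 0.0], [-0.0, 0.0, -1.0]]
wrist_force: [-1.2, -0.8, 3.7]
gripper_width: 0.337
gripper_force: 29.8
```

Request:
move_arm(targets="0 0 0 0;0 0 0 0;0 0 0 0;0 0 .4 0;0 0 .9 0;0 0 .9 0;0 -.5 .9 0;0 -1 0 -.3;0 -1 0 0;0 -1 0 0", gripper=46)

```text
time_s: 8.03
tcp_pos: [0.5233, 0.0265, 0.1099]
ee_rot: [[-0.998, 0.057, 0.002], [0.057, 0.998, 0.001], [-0.002, 0.001, -1.0]]
wrist_force: [0.5, -0.5, 0.2]
gripper_width: 0.532
gripper_force: 0.0
```

Request:
move_arm(targets=".3 -1 0 0;.3 -1 0 0;.3 -1 0 0;.3 -1 0 0;.2 -1 0 0;0 -1 0 0;0 -1 0 0;0 -1 0 0;0 -1 0 0;0 -1 0 0")

```text
time_s: 8.87
tcp_pos: [0.558, -0.2243, 0.1092]
ee_rot: [[-0.998, 0.058, 0.001], [0.058, 0.998, -0.0], [-0.001, -0.0, -1.0]]
wrist_force: [0.6, 0.1, -0.2]
gripper_width: 0.531
gripper_force: 0.0
```

Run:
```python
from h import *
t=capture("top");s=capture("side");print(sense()["tcp_pos"])
def crop(c,x,y,w,h,k):
    a=c["image"][y:y+h,x:x+w].astype(float); a=255*(np.clip(a/170,0,1)**.6)
    return cv2.resize(a.astype(np.uint8),(w*k,h*k),interpolation=cv2.INTER_CUBIC)
r=np.zeros((600,800,3),np.uint8)
r[:,:400]=crop(t,190,185,50,75,8);r[:480,405:795]=crop(s,195,195,65,80,6)
cv2.imwrite("pics/n0b.png",r)
q=quad(min(blobs(t,white,amin=1500),key=lambda p:np.linalg.norm(p.mean(0)-[357,205])))
print(plane(t,q,.0045)[:,:2].round(4).tolist())
```

```text
[ 0.55786177 -0.22593961  0.10900461]
[[0.647, -0.2717], [0.5228, -0.2576], [0.5351, -0.1482], [0.6553, -0.1594]]
```

View pics/n0b.png

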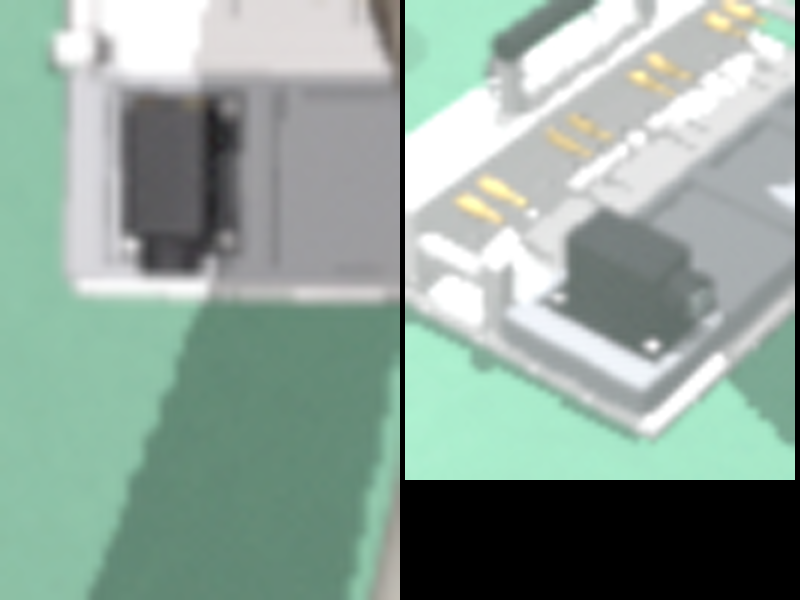

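Unit A is seated flat in the end nest: top-view pixels (165,170), side view (640,280), lens towards the robot. Before the next pick, I'll check that the tray hasn't moved.

```bash
cat >> h.py <<'E'
def shift(c,box,ref="raw_side.png"):
    x,y,w,h=box;r=cv2.imread(""+ref)
    d=cv2.absdiff(r[y:y+h,x:x+w],c["image"][y:y+h,x:x+w]).max(2)
    return "changed px",int((d>40).sum())
def trayfit(c,near,z=.0045):
    b=[p for p in blobs(c,white,amin=1500) if np.linalg.norm(p.mean(0)-near)<40]
    for p in b:
        q=plane(c,quad(p),z)[:,:2];m=q.mean(0);e=q[np.argsort(q[:,0])]
        d=np.linalg.norm(q-np.roll(q,1,0),axis=1);v=(e[2:].mean(0)-e[:2].mean(0))
        print("tray ctr",m.round(4),"sides",d.round(4),"yaw",np.degrees(np.arctan2(v[1],v[0])).round(2))
E
python3 - <<'E'
from h import *
s=capture("side");print(shift(s,(272,170,70,34)),shift(s,(130,262,110,88)))
E
```

```text
('changed px', 545) ('changed px', 0)
```

Request:
move_arm(targets="0 1 0 0;0 1 0 0;0 1 0 0;0 1 0 0;0 1 0 0;0 1 0 0;0 1 0 0;0 1 0 0")

```text
time_s: 9.68
tcp_pos: [0.5576, -0.0207, 0.1091]
ee_rot: [[-0.998, 0.057, 0.0], [0.057, 0.998, 0.0], [-0.0, 0.0, -1.0]]
wrist_force: [0.3, 0.2, 0.5]
gripper_width: 0.529
gripper_force: 0.0
```

Run:
```python
from h import *
t=capture("top");print(sense()["tcp_pos"]);trayfit(t,[357,205]);trayfit(t,[145,213]);print(shift(t,(325,165,66,80),"raw_top.png"))
```

```text
[ 0.55810556 -0.01750502  0.10922127]
tray ctr [ 0.5153 -0.333 ] sides [0.1866 0.1517 0.1875 0.1507] yaw -3.43
('changed px', 307)
```

Request:
move_arm(targets="0 -1 0 0;0 -1 0 0;0 -1 0 0;0 -1 0 0;0 -1 0 0;0 -1 0 0;0 -1 0 0;0 -1 0 0;0 -1 0 0;0 -1 0 0")

```text
time_s: 10.57
tcp_pos: [0.558, -0.2732, 0.109]
ee_rot: [[-0.998, 0.057, 0.0], [0.057, 0.998, 0.0], [-0.0, 0.0, -1.0]]
wrist_force: [0.7, 0.0, 0.6]
gripper_width: 0.527
gripper_force: 0.0
```

Request:
move_arm(targets="0 -1 0 0;0 -1 0 0;0 -1 0 0;0 -.6 0 0;0 -.3 0 0;0 0 0 0;0 0 0 0")

```text
time_s: 11.15
tcp_pos: [0.5579, -0.3696, 0.1084]
ee_rot: [[-0.998, 0.058, -0.0], [0.058, 0.998, 0.001], [0.0, 0.001, -1.0]]
wrist_force: [-0.3, -0.9, 0.1]
gripper_width: 0.528
gripper_force: 0.0
```

Request:
move_arm(targets="-.04 .08 -.6 0;0 0 -.8 0;0 0 -.8 0;0 0 -.8 0;0 0 -.4 0;0 0 -.25 0;0 0 -.12 0;0 0 0 0;0 0 0 0")

```text
time_s: 11.9
tcp_pos: [0.5577, -0.3686, 0.0154]
ee_rot: [[-0.998, 0.058, 0.002], [0.058, 0.998, -0.001], [-0.002, -0.001, -1.0]]
wrist_force: [-0.2, -0.7, -0.6]
gripper_width: 0.53
gripper_force: 0.0
```

Request:
move_arm(targets="0 0 0 0;0 0 0 0;0 0 0 0;0 0 0 0;0 0 0 0;0 0 0 0", gripper=29)

```text
time_s: 12.4
tcp_pos: [0.5572, -0.3683, 0.0147]
ee_rot: [[-0.998, 0.058, 0.0], [0.058, 0.998, -0.0], [-0.0, 0.0, -1.0]]
wrist_force: [-0.5, 2.0, 2.1]
gripper_width: 0.341
gripper_force: 30.0
```

Request:
move_arm(targets="0 0 .4 0;0 0 .7 0;0 0 .9 0;0 0 .9 0;0 0 .7 0;0 .3 .2 0;-.1 .6 0 .3;-.2 .9 0 0;-.2 1 0 0;-.2 1 0 0")

```text
time_s: 13.23
tcp_pos: [0.5382, -0.2722, 0.1084]
ee_rot: [[-0.999, 0.033, -0.002], [0.033, 0.999, 0.001], [0.002, 0.001, -1.0]]
wrist_force: [-0.0, -0.0, -2.1]
gripper_width: 0.342
gripper_force: 30.0
```

Request:
move_arm(targets="-.2 1 0 0;-.2 1 0 0;-.2 1 0 0;-.2 1 0 0;0 1 0 0;0 1 0 0;0 1 0 0;0 1 0 0;0 1 0 0;0 1 0 0")

```text
time_s: 14.07
tcp_pos: [0.5184, -0.0221, 0.1087]
ee_rot: [[-0.999, 0.032, -0.001], [0.032, 0.999, -0.0], [0.001, -0.0, -1.0]]
wrist_force: [0.5, -0.6, -1.5]
gripper_width: 0.343
gripper_force: 30.0
```

Request:
move_arm(targets="0 1 0 0;0 1 0 0;0 .6 0 0;0 .3 0 0;0 .1 0 0;0 0 0 0;0 0 0 0")

```text
time_s: 14.65
tcp_pos: [0.5191, 0.0509, 0.109]
ee_rot: [[-0.999, 0.033, -0.001], [0.033, 0.999, -0.0], [0.001, -0.0, -1.0]]
wrist_force: [0.1, -0.4, -1.1]
gripper_width: 0.346
gripper_force: 30.0
```

Request:
move_arm(targets=".04 0 -.6 0;0 0 -.8 0;0 0 -.7 0;0 0 -.3 0;0 0 -.2 0;0 0 -.15 0;0 0 -.15 0;0 0 -.1 0;0 0 0 0;0 0 0 0")

```text
time_s: 15.48
tcp_pos: [0.5208, 0.0516, 0.0347]
ee_rot: [[-0.999, 0.032, 0.001], [0.032, 0.999, 0.0], [-0.001, 0.0, -1.0]]
wrist_force: [0.8, 0.4, -1.6]
gripper_width: 0.344
gripper_force: 30.0
```

Request:
move_arm(targets="0 0 -.05 0;0 0 -.03 0;0 0 0 0;0 0 0 0")

```text
time_s: 15.82
tcp_pos: [0.5205, 0.0516, 0.0324]
ee_rot: [[-0.999, 0.032, 0.0], [0.032, 0.999, 0.0], [-0.0, 0.0, -1.0]]
wrist_force: [-0.8, 0.6, -1.6]
gripper_width: 0.341
gripper_force: 30.0
```

Request:
move_arm(targets="0 -.03 -.04 0;0 0 0 0;0 0 0 0")

```text
time_s: 16.07
tcp_pos: [0.5208, 0.051, 0.0317]
ee_rot: [[-0.999, 0.032, 0.001], [0.032, 0.999, 0.0], [-0.001, 0.0, -1.0]]
wrist_force: [-1.0, 1.8, 2.4]
gripper_width: 0.341
gripper_force: 30.0
```

Request:
move_arm(targets="0 0 0 0;0 0 0 0;0 0 0 0;0 0 .4 0;0 0 .9 0;0 0 .9 0;0 0 .9 -.3;0 0 0 0", gripper=46)

```text
time_s: 16.73
tcp_pos: [0.5236, 0.0516, 0.1141]
ee_rot: [[-0.998, 0.058, 0.01], [0.058, 0.998, 0.002], [-0.009, 0.003, -1.0]]
wrist_force: [0.7, -0.5, 0.3]
gripper_width: 0.529
gripper_force: 0.0
```

Run:
```python
from h import *
t=capture("top");print(sense()["tcp_pos"]);trayfit(t,[357,205])
```

```text
[0.5222451  0.05134916 0.1119088 ]
tray ctr [ 0.5153 -0.333 ] sides [0.1868 0.1517 0.1874 0.1507] yaw -3.43
```

Request:
move_arm(targets="0 -.6 0 0;-.2 -1 0 0;-.3 -1 0 0;-.3 -1 0 0;-.3 -1 0 0;-.3 -1 0 0;-.3 -1 0 0;0 -1 0 0;0 -1 0 0;0 -1 0 0")

```text
time_s: 17.62
tcp_pos: [0.4771, -0.1904, 0.1083]
ee_rot: [[-0.998, 0.058, -0.001], [0.058, 0.998, 0.0], [0.001, 0.0, -1.0]]
wrist_force: [0.6, 0.5, 0.1]
gripper_width: 0.527
gripper_force: 0.0
```

Request:
move_arm(targets="0 -1 0 0;0 -1 0 0;0 -1 0 0;0 -1 0 0;0 -.3 0 0;0 -.1 0 0;0 0 0 0;0 0 0 0")

```text
time_s: 18.28
tcp_pos: [0.4776, -0.2984, 0.1084]
ee_rot: [[-0.998, 0.058, -0.001], [0.058, 0.998, 0.001], [0.001, 0.001, -1.0]]
wrist_force: [0.2, 0.4, -0.1]
gripper_width: 0.527
gripper_force: 0.0
```

Request:
move_arm(targets=".06 0 -.6 0;0 0 -.8 0;0 0 -.8 0;0 0 -.8 0;0 0 -.4 0;0 0 -.25 0;0 0 -.12 0;0 0 0 0;0 0 0 0")

```text
time_s: 19.03
tcp_pos: [0.4802, -0.2993, 0.0154]
ee_rot: [[-0.998, 0.058, 0.001], [0.058, 0.998, -0.001], [-0.001, -0.001, -1.0]]
wrist_force: [0.4, 0.6, 0.1]
gripper_width: 0.527
gripper_force: 0.0
```

Request:
move_arm(targets="0 0 0 0;0 0 0 0;0 0 0 0;0 0 0 0;0 0 0 0;0 0 0 0", gripper=29)

```text
time_s: 19.53
tcp_pos: [0.4796, -0.2992, 0.0148]
ee_rot: [[-0.998, 0.058, 0.0], [0.058, 0.998, -0.0], [-0.0, -0.0, -1.0]]
wrist_force: [-0.4, 0.6, 1.8]
gripper_width: 0.344
gripper_force: 30.0
```

Request:
move_arm(targets="0 0 .4 0;0 0 .7 0;0 0 .9 0;0 0 .9 0;0 0 .7 0;0 .3 .2 0;.1 .6 0 .3;.2 .9 0 0;.2 1 0 0;.2 1 0 0")

```text
time_s: 20.37
tcp_pos: [0.4962, -0.203, 0.109]
ee_rot: [[-0.999, 0.033, -0.001], [0.033, 0.999, 0.0], [0.001, 0.0, -1.0]]
wrist_force: [0.8, -0.2, -1.2]
gripper_width: 0.342
gripper_force: 30.0
```

Request:
move_arm(targets=".2 1 0 0;.2 1 0 0;.2 1 0 0;.2 1 0 0;0 1 0 0;0 1 0 0;0 .9 0 0;0 .5 0 0;0 .2 0 0;0 0 0 0")

```text
time_s: 21.2
tcp_pos: [0.5166, -0.0135, 0.1093]
ee_rot: [[-1.0, 0.031, -0.001], [0.031, 1.0, -0.0], [0.001, -0.0, -1.0]]
wrist_force: [0.2, -0.0, -0.4]
gripper_width: 0.346
gripper_force: 30.0
```

Request:
move_arm(targets="0 0 0 0;0 0 0 0")

```text
time_s: 21.37
tcp_pos: [0.5167, -0.0151, 0.1094]
ee_rot: [[-0.999, 0.033, -0.001], [0.033, 0.999, -0.0], [0.001, -0.0, -1.0]]
wrist_force: [0.5, 0.6, 1.1]
gripper_width: 0.341
gripper_force: 30.0
```

Request:
move_arm(targets=".04 .04 -.6 0;0 0 -.8 0;0 0 -.7 0;0 0 -.3 0;0 0 -.2 0;0 0 -.15 0;0 0 -.15 0;0 0 -.1 0;0 0 0 0;0 0 0 0")

```text
time_s: 22.2
tcp_pos: [0.5183, -0.0132, 0.035]
ee_rot: [[-0.999, 0.032, 0.001], [0.032, 0.999, 0.0], [-0.001, 0.0, -1.0]]
wrist_force: [-0.1, -0.8, -1.3]
gripper_width: 0.341
gripper_force: 30.0
```

Request:
move_arm(targets="0 0 -.05 0;0 0 -.03 0;0 0 -.04 0;0 0 0 0;0 0 0 0")

```text
time_s: 22.62
tcp_pos: [0.5182, -0.0131, 0.0318]
ee_rot: [[-0.999, 0.032, 0.001], [0.032, 0.999, 0.0], [-0.001, 0.0, -1.0]]
wrist_force: [-0.9, 0.4, 1.4]
gripper_width: 0.342
gripper_force: 30.0
```

Request:
move_arm(targets="0 0 0 0;0 0 0 0;0 0 0 0;0 0 .4 0;0 0 .9 0;0 0 .9 0;0 0 .9 -.3;0 0 0 0", gripper=46)

```text
time_s: 23.28
tcp_pos: [0.5212, -0.0128, 0.1143]
ee_rot: [[-0.998, 0.058, 0.01], [0.058, 0.998, 0.001], [-0.01, 0.002, -1.0]]
wrist_force: [1.4, 0.1, 0.2]
gripper_width: 0.529
gripper_force: 0.0
```

Run:
```python
from h import *
t=capture("top");print(sense()["tcp_pos"]);trayfit(t,[357,205])
```

```text
[ 0.51984298 -0.01283553  0.1121791 ]
tray ctr [ 0.5153 -0.3331] sides [0.1868 0.1513 0.1875 0.1505] yaw -3.47
```

Request:
move_arm(targets="0 -.6 0 0;-.2 -1 0 0;-.3 -1 0 0;-.3 -1 0 0;-.3 -1 0 0;-.3 -1 0 0;-.3 -1 0 0;0 -1 0 0;0 -1 0 0;0 -1 0 0")

```text
time_s: 24.17
tcp_pos: [0.4746, -0.2543, 0.1085]
ee_rot: [[-0.998, 0.058, -0.001], [0.058, 0.998, 0.001], [0.001, 0.0, -1.0]]
wrist_force: [1.6, -0.3, 0.1]
gripper_width: 0.529
gripper_force: 0.0
```

Request:
move_arm(targets="0 -1 0 0;0 -1 0 0;0 -1 0 0;0 -1 0 0;0 -.3 0 0;0 0 0 0;0 0 0 0;0 0 0 0")

```text
time_s: 24.83
tcp_pos: [0.4751, -0.3596, 0.1087]
ee_rot: [[-0.998, 0.058, -0.001], [0.058, 0.998, 0.001], [0.001, 0.001, -1.0]]
wrist_force: [0.2, 0.5, -1.4]
gripper_width: 0.529
gripper_force: 0.0
```

Request:
move_arm(targets="0 -.08 -.6 0;0 0 -.8 0;0 0 -.8 0;0 0 -.8 0;0 0 -.4 0;0 0 -.25 0;0 0 -.12 0;0 0 0 0;0 0 0 0")

```text
time_s: 25.58
tcp_pos: [0.4762, -0.3628, 0.0157]
ee_rot: [[-0.998, 0.058, 0.001], [0.058, 0.998, -0.001], [-0.002, -0.001, -1.0]]
wrist_force: [-0.3, 0.8, 0.5]
gripper_width: 0.532
gripper_force: 0.0
```

Request:
move_arm(targets="0 0 0 0;0 0 0 0;0 0 0 0;0 0 0 0;0 0 0 0;0 0 0 0", gripper=29)

```text
time_s: 26.08
tcp_pos: [0.4756, -0.3627, 0.0152]
ee_rot: [[-0.998, 0.058, 0.0], [0.058, 0.998, -0.0], [-0.0, -0.0, -1.0]]
wrist_force: [0.1, 1.3, 1.7]
gripper_width: 0.339
gripper_force: 30.0
```

Target N3 is (.516, -.0772), so dx is +1.62 and dy is +11.42.

Request:
move_arm(targets="0 0 .4 0;0 0 .7 0;0 0 .9 0;0 0 .9 0;0 0 .7 0;0 .3 .2 0;.1 .6 0 .3;.2 .9 0 0;.2 1 0 0;.2 1 0 0")

```text
time_s: 26.92
tcp_pos: [0.4921, -0.2664, 0.1091]
ee_rot: [[-0.999, 0.033, -0.001], [0.033, 0.999, 0.001], [0.001, 0.001, -1.0]]
wrist_force: [0.1, 0.6, 0.3]
gripper_width: 0.341
gripper_force: 30.0
```

Request:
move_arm(targets=".2 1 0 0;.2 1 0 0;.2 1 0 0;.2 1 0 0;.1 1 0 0;0 1 0 0;0 .9 0 0;0 .5 0 0;0 .2 0 0;0 0 0 0")

```text
time_s: 27.75
tcp_pos: [0.5152, -0.077, 0.1096]
ee_rot: [[-1.0, 0.03, -0.001], [0.03, 1.0, -0.0], [0.001, -0.0, -1.0]]
wrist_force: [-0.4, 0.9, -1.1]
gripper_width: 0.339
gripper_force: 30.0
```

Request:
move_arm(targets="0 0 0 0;0 0 0 0")

```text
time_s: 27.92
tcp_pos: [0.5153, -0.0786, 0.1097]
ee_rot: [[-0.999, 0.033, -0.0], [0.033, 0.999, -0.0], [0.0, -0.0, -1.0]]
wrist_force: [-0.3, -0.2, -1.0]
gripper_width: 0.339
gripper_force: 30.0
```

Request:
move_arm(targets=".02 .04 -.6 0;0 0 -.8 0;0 0 -.7 0;0 0 -.3 0;0 0 -.2 0;0 0 -.15 0;0 0 -.15 0;0 0 -.1 0;0 0 0 0;0 0 0 0")

```text
time_s: 28.75
tcp_pos: [0.5163, -0.0767, 0.0352]
ee_rot: [[-0.999, 0.032, 0.001], [0.032, 0.999, 0.0], [-0.001, 0.0, -1.0]]
wrist_force: [0.3, 0.2, -0.7]
gripper_width: 0.341
gripper_force: 30.0
```

Request:
move_arm(targets="0 0 -.05 0;0 0 -.03 0;0 0 -.03 0;0 0 0 0;0 0 0 0")

```text
time_s: 29.17
tcp_pos: [0.5161, -0.0767, 0.0321]
ee_rot: [[-0.999, 0.032, 0.0], [0.032, 0.999, 0.0], [-0.0, 0.0, -1.0]]
wrist_force: [0.2, 0.5, -0.2]
gripper_width: 0.343
gripper_force: 30.0
```

Request:
move_arm(targets="0 0 0 0;0 0 0 0;0 0 0 0;0 0 .4 0;0 0 .9 0;0 0 .9 0;0 0 .9 0;0 -.4 .9 0;0 -1 .9 0;0 -1 0 0", gripper=46)

```text
time_s: 30.0
tcp_pos: [0.5192, -0.1372, 0.1608]
ee_rot: [[-1.0, 0.029, 0.011], [0.029, 1.0, -0.001], [-0.011, -0.001, -1.0]]
wrist_force: [0.7, 0.7, 0.0]
gripper_width: 0.529
gripper_force: 0.0
```

Request:
move_arm(targets="0 -1 0 0;0 -1 0 0;0 -1 0 0;0 -1 0 0;0 -1 0 0;0 0 0 0;0 0 0 0")

```text
time_s: 30.58
tcp_pos: [0.5156, -0.2627, 0.155]
ee_rot: [[-0.999, 0.035, 0.0], [0.035, 0.999, 0.0], [-0.0, 0.0, -1.0]]
wrist_force: [-0.4, 0.3, -0.4]
gripper_width: 0.531
gripper_force: 0.0
```

Run:
```python
from h import *
t=capture("top");s=capture("side");print(sense()["tcp_pos"]);trayfit(t,[145,213])
def crop(c,x,y,w,h,k):
    a=c["image"][y:y+h,x:x+w].astype(float); a=255*(np.clip(a/170,0,1)**.6)
    return cv2.resize(a.astype(np.uint8),(w*k,h*k),interpolation=cv2.INTER_CUBIC)
r=np.zeros((600,800,3),np.uint8)
r[:340,:500]=crop(t,195,160,100,68,5);r[:276,458:800]=0;r[240:600,350:797]=0
r[:340,:500]=crop(t,195,160,100,68,5)
b=crop(s,182,180,112,90,4);r[240:600,350:798]=b
cv2.imwrite("pics/all.png",r)
```

```text
[ 0.51576377 -0.26131377  0.15489954]
tray ctr [0.4982 0.3238] sides [0.1524 0.1873 0.1521 0.1873] yaw 3.24
```

View pics/all.png

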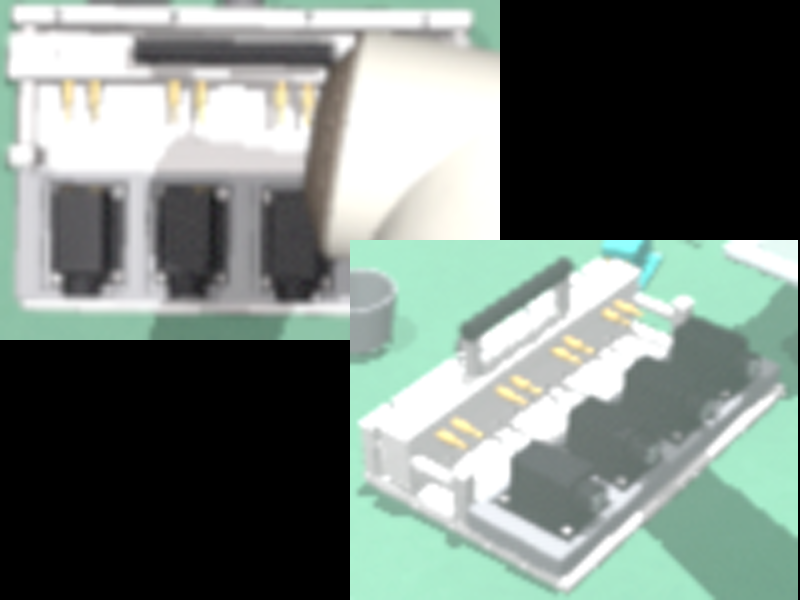

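All four units are seated flat with their lenses towards the robot, and the carriage is home. Now to the bar, turning the tool +90°.

Request:
move_arm(targets=".2 .6 0 1;.25 .6 0 1;.25 .6 0 1;.25 .6 0 1;.25 .6 0 1;.25 .6 0 1;.25 .6 0 1;.25 .6 0 1;.25 .6 0 1;.25 .6 0 1")

```text
time_s: 31.52
tcp_pos: [0.5772, -0.1096, 0.155]
ee_rot: [[-0.662, -0.749, 0.0], [-0.749, 0.662, 0.0], [-0.0, -0.0, -1.0]]
wrist_force: [1.1, 0.3, 1.0]
gripper_width: 0.528
gripper_force: 0.0
```

Request:
move_arm(targets=".25 .6 0 1;.25 .6 0 1;.25 .6 0 1;.25 .6 0 1;.25 .6 0 1;.25 .6 0 1;.25 .6 0 1;.1 .9 0 1;0 0 0 0;0 0 0 0")

```text
time_s: 32.35
tcp_pos: [0.6231, 0.0179, 0.1547]
ee_rot: [[-0.03, -1.0, -0.0], [-1.0, 0.03, 0.0], [-0.0, 0.0, -1.0]]
wrist_force: [-0.2, 0.0, -0.1]
gripper_width: 0.531
gripper_force: 0.0
```

Request:
move_arm(targets="0 0 0 0;0 0 0 0")

```text
time_s: 32.52
tcp_pos: [0.623, 0.0157, 0.1547]
ee_rot: [[-0.033, -0.999, -0.0], [-0.999, 0.033, -0.0], [0.0, 0.0, -1.0]]
wrist_force: [0.1, 0.0, -0.2]
gripper_width: 0.526
gripper_force: 0.0
```

Request:
move_arm(targets="0 0 -.6 0;0 0 -.8 0;0 0 -.7 0;0 0 -.4 0;0 0 -.3 0;0 0 -.17 0;0 0 0 0")

```text
time_s: 33.1
tcp_pos: [0.6233, 0.0155, 0.0798]
ee_rot: [[-0.033, -0.999, -0.001], [-0.999, 0.033, -0.0], [0.0, 0.001, -1.0]]
wrist_force: [0.2, 0.4, -0.5]
gripper_width: 0.527
gripper_force: 0.0
```

Request:
move_arm(targets="0 0 0 0;0 0 0 0;0 0 0 0;0 0 0 0;0 0 0 0;0 0 0 0;0 0 0 0;0 0 0 0", gripper=10)

```text
time_s: 33.77
tcp_pos: [0.6218, 0.0157, 0.0805]
ee_rot: [[-0.032, -0.999, -0.003], [-0.999, 0.032, -0.0], [0.0, 0.003, -1.0]]
wrist_force: [-4.5, 0.3, 4.8]
gripper_width: 0.173
gripper_force: 30.0
```

Request:
move_arm(targets="-.2 0 0 0;-.25 .01 0 0;-.25 .01 0 0;-.25 .01 0 0;-.25 .01 0 0;-.2 .01 0 0;0 0 0 0;0 0 0 0")

```text
time_s: 34.43
tcp_pos: [0.5928, 0.0168, 0.0805]
ee_rot: [[-0.031, -0.999, 0.01], [-1.0, 0.031, 0.0], [-0.001, -0.01, -1.0]]
wrist_force: [9.8, -4.1, -6.0]
gripper_width: 0.171
gripper_force: 30.0
```

Request:
move_arm(targets="-.08 0 0 0;-.06 0 0 0;0 0 0 0;0 0 0 0")

```text
time_s: 34.77
tcp_pos: [0.5899, 0.0169, 0.0806]
ee_rot: [[-0.031, -0.999, 0.011], [-1.0, 0.031, 0.001], [-0.001, -0.011, -1.0]]
wrist_force: [10.5, -4.3, -8.2]
gripper_width: 0.17
gripper_force: 30.0
```

Request:
move_arm(targets="-.1 0 0 0;-.1 0 0 0;-.08 0 0 0;0 0 0 0;0 0 0 0")

```text
time_s: 35.18
tcp_pos: [0.5833, 0.0171, 0.0806]
ee_rot: [[-0.031, -0.999, 0.012], [-1.0, 0.031, 0.001], [-0.001, -0.012, -1.0]]
wrist_force: [11.4, -4.5, -8.7]
gripper_width: 0.169
gripper_force: 30.0
```

Request:
move_arm(targets="-.06 0 0 0;0 0 0 0;0 0 0 0")

```text
time_s: 35.43
tcp_pos: [0.582, 0.0171, 0.0806]
ee_rot: [[-0.031, -0.999, 0.012], [-1.0, 0.031, 0.001], [-0.002, -0.012, -1.0]]
wrist_force: [12.0, -4.8, -9.3]
gripper_width: 0.172
gripper_force: 30.0
```

Request:
move_arm(targets="-.06 0 0 0;0 0 0 0;-.06 0 0 0;0 0 0 0;0 0 0 0")

```text
time_s: 35.85
tcp_pos: [0.5819, 0.0172, 0.0806]
ee_rot: [[-0.031, -0.999, 0.018], [-1.0, 0.031, 0.002], [-0.002, -0.018, -1.0]]
wrist_force: [19.0, -6.5, -15.2]
gripper_width: 0.171
gripper_force: 30.0
```

Request:
move_arm(targets="-.06 0 0 0;0 0 0 0;-.04 0 0 0;0 0 0 0;0 0 0 0")

```text
time_s: 36.27
tcp_pos: [0.582, 0.0172, 0.0807]
ee_rot: [[-0.03, -0.999, 0.023], [-1.0, 0.03, 0.002], [-0.003, -0.023, -1.0]]
wrist_force: [24.8, -8.7, -20.2]
gripper_width: 0.173
gripper_force: 30.0
```

The position stays at .582 while the force climbs, so the carriage is at its stop. Holding it for about 3 s.

Request:
move_arm(targets="0 0 0 0;0 0 0 0;0 0 0 0;0 0 0 0;0 0 0 0;0 0 0 0;0 0 0 0;0 0 0 0;0 0 0 0;0 0 0 0")

```text
time_s: 37.1
tcp_pos: [0.5819, 0.0172, 0.0807]
ee_rot: [[-0.03, -0.999, 0.023], [-1.0, 0.03, 0.002], [-0.003, -0.023, -1.0]]
wrist_force: [24.8, -8.6, -19.3]
gripper_width: 0.176
gripper_force: 30.0
```

Request:
move_arm(targets="0 0 0 0;0 0 0 0;0 0 0 0;0 0 0 0;0 0 0 0;0 0 0 0;0 0 0 0;0 0 0 0;0 0 0 0;0 0 0 0")

```text
time_s: 37.93
tcp_pos: [0.582, 0.0172, 0.0807]
ee_rot: [[-0.03, -0.999, 0.023], [-1.0, 0.03, 0.002], [-0.003, -0.023, -1.0]]
wrist_force: [24.7, -8.2, -19.6]
gripper_width: 0.17
gripper_force: 30.0
```

Request:
move_arm(targets="0 0 0 0;0 0 0 0;0 0 0 0;0 0 0 0;0 0 0 0;0 0 0 0;0 0 0 0;0 0 0 0;0 0 0 0;0 0 0 0")

```text
time_s: 38.77
tcp_pos: [0.582, 0.0172, 0.0807]
ee_rot: [[-0.03, -0.999, 0.023], [-1.0, 0.03, 0.002], [-0.003, -0.023, -1.0]]
wrist_force: [25.5, -9.1, -19.9]
gripper_width: 0.176
gripper_force: 30.0
```

Request:
move_arm(targets="0 0 0 0;0 0 0 0;0 0 0 0;0 0 0 0;0 0 0 0;0 0 0 0")

```text
time_s: 39.27
tcp_pos: [0.582, 0.0172, 0.0807]
ee_rot: [[-0.03, -0.999, 0.023], [-1.0, 0.03, 0.002], [-0.003, -0.023, -1.0]]
wrist_force: [25.6, -8.8, -19.9]
gripper_width: 0.171
gripper_force: 30.0
```

Run:
```python
from h import *
s=capture("side");t=capture("top");print(sense()["tcp_pos"])
def crop(c,x,y,w,h,k):
    a=c["image"][y:y+h,x:x+w].astype(float); a=255*(np.clip(a/170,0,1)**.6)
    return cv2.resize(a.astype(np.uint8),(w*k,h*k),interpolation=cv2.INTER_CUBIC)
cv2.imwrite("pics/hold.png",crop(s,170,160,130,114,5))
```

```text
[0.58196873 0.01721287 0.08065831]
```

View pics/hold.png

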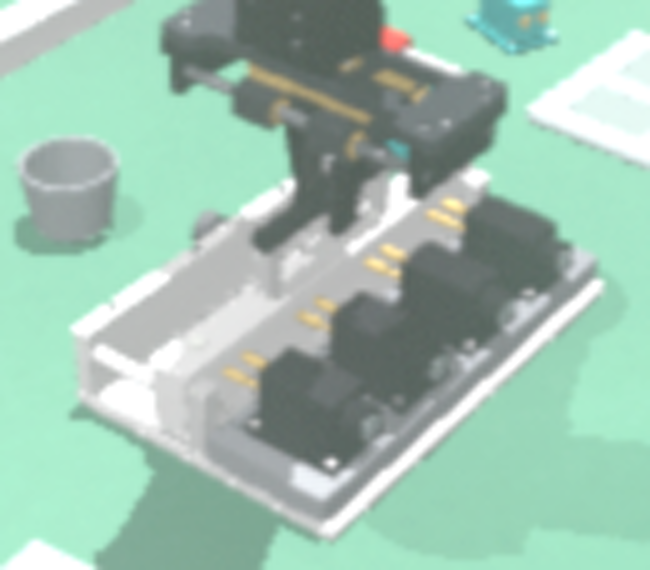

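The carriage is fully forward with the pins on the units' pads and has been held for about 3.4 s. Guiding it home, then letting go.

Request:
move_arm(targets=".25 0 0 0;.25 0 0 0;.25 -.01 0 0;.25 -.01 0 0;.25 -.01 0 0;.25 -.01 0 0;.25 -.01 0 0;.25 0 0 0;.1 0 0 0;0 0 0 0")

```text
time_s: 40.2
tcp_pos: [0.6218, 0.0157, 0.0805]
ee_rot: [[-0.032, -0.999, -0.005], [-0.999, 0.032, -0.0], [0.001, 0.005, -1.0]]
wrist_force: [-2.7, -0.1, 3.9]
gripper_width: 0.172
gripper_force: 30.0
```

Request:
move_arm(targets="0 0 0 0;0 0 0 0;0 0 0 0;0 0 0 0;0 0 0 0;0 0 0 0;0 0 0 0;0 0 0 0;0 0 0 0;0 0 0 0", gripper=46)

```text
time_s: 41.03
tcp_pos: [0.6235, 0.0158, 0.0803]
ee_rot: [[-0.032, -0.999, 0.0], [-0.999, 0.032, -0.0], [0.0, -0.0, -1.0]]
wrist_force: [-1.2, 0.8, -0.0]
gripper_width: 0.529
gripper_force: 0.0
```

Request:
move_arm(targets="0 0 .4 0;0 0 .8 0;0 0 .8 0;0 0 .8 0;0 0 .2 0;0 0 0 0;0 0 0 0")

```text
time_s: 41.62
tcp_pos: [0.6231, 0.0158, 0.1552]
ee_rot: [[-0.032, -0.999, -0.0], [-0.999, 0.032, 0.001], [-0.001, 0.0, -1.0]]
wrist_force: [-0.1, -0.2, 0.3]
gripper_width: 0.528
gripper_force: 0.0
```

Request:
move_arm(targets="-.5 0 0 -1;-.5 0 0 -1;-.5 0 0 -1;-.5 0 0 -1;-.5 0 0 -1;-.5 0 0 -1;-.5 0 0 -1;-.5 0 0 -1;-.5 0 0 -1;-.5 0 0 -1")

```text
time_s: 42.45
tcp_pos: [0.4968, 0.0155, 0.1538]
ee_rot: [[-0.789, -0.614, -0.003], [-0.614, 0.789, -0.001], [0.003, 0.001, -1.0]]
wrist_force: [-0.3, 0.2, -0.4]
gripper_width: 0.525
gripper_force: 0.0
```

Request:
move_arm(targets="-.5 0 0 -1;-.5 0 0 -1;-.5 0 0 -1;-.5 0 0 -1;-.5 0 0 -1;-.5 0 0 -1;-.5 0 0 -1;-.5 0 0 -1;0 0 0 0;0 0 0 0")

```text
time_s: 43.28
tcp_pos: [0.3979, 0.0156, 0.1547]
ee_rot: [[-1.0, 0.029, -0.001], [0.029, 1.0, -0.001], [0.001, -0.001, -1.0]]
wrist_force: [0.1, 0.1, 1.0]
gripper_width: 0.53
gripper_force: 0.0
```

Run:
```python
from h import *
t=capture("top");print(sense()["tcp_pos"]);trayfit(t,[145,213])
for p in blobs(t,black,amin=30):
    m=p.mean(0)
    if 190<m[0]<295 and 160<m[1]<230: print(p.min(0),p.max(0))
def crop(c,x,y,w,h,k):
    a=c["image"][y:y+h,x:x+w].astype(float); a=255*(np.clip(a/150,0,1)**.6)
    return cv2.resize(a.astype(np.uint8),(w*k,h*k),interpolation=cv2.INTER_CUBIC)
cv2.imwrite("pics/after.png",crop(t,195,158,100,72,8))
```

```text
[0.39867436 0.01576676 0.15496328]
tray ctr [0.4982 0.3238] sides [0.1524 0.1872 0.1523 0.1873] yaw 3.23
[267.125 198.375] [282.375 220.125]
[246.375 197.625] [260.875 219.875]
[225.875 196.625] [240.125 219.125]
[204.875 196.125] [219.125 218.625]
[221.375 167.125] [260.875 172.875]
```

View pics/after.png

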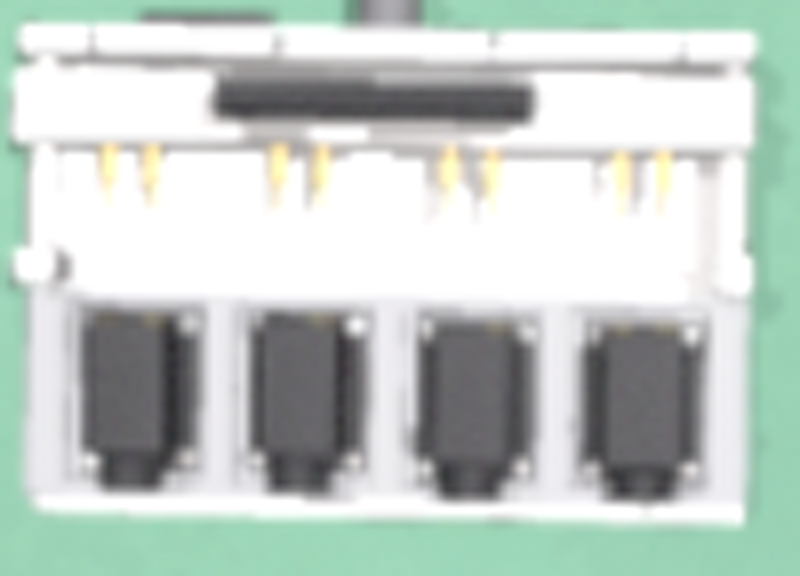

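The bar is back at its starting pixels (215–530, 100), so the carriage is home. The four units are still flat in the nests. Working out where they are, along with the out pockets.

Run:
```python
from h import *
np.set_printoptions(precision=4,suppress=True)
t=capture("top")
T=lambda p:np.array(p)/8.+[195,158]-.4375
for q in ([[86,310],[165,312],[163,450],[86,450]],[[254,314],[333,314],[331,455],[252,454]],[[431,322],[508,320],[509,460],[432,461]],[[607,326],[684,328],[682,465],[605,464]]):
    P=plane(t,T(q),.060)[:,:2];print(P.mean(0),np.linalg.norm(P[0]-P[3]),np.linalg.norm(P[0]-P[1]))
y=np.radians(3.24);ex=np.array([np.cos(y),np.sin(y)]);ey=np.array([-ex[1],ex[0]]);c=np.array([.4982,.3236])
for sx in(1,-1):
  for sy in(1,-1):print("pocket housing tgt",sx,sy,c+(sx*.041+.002)*ex+sy*.032*ey)
```

```text
[0.5248 0.1129] 0.05150116181641358 0.02924027099373325
[0.5224 0.0511] 0.05144323354205769 0.029165549885495044
[ 0.519  -0.0142] 0.05100863192037957 0.028372931260925334
[ 0.5161 -0.0783] 0.05058726488944888 0.02831174292649638
pocket housing tgt 1 1 [0.5393 0.358 ]
pocket housing tgt 1 -1 [0.5429 0.2941]
pocket housing tgt -1 1 [0.4575 0.3533]
pocket housing tgt -1 -1 [0.4611 0.2894]
```

Request:
move_arm(targets=".8 .65 0 0;.8 .65 0 0;.9 .65 0 0;.9 .65 0 0;.9 .65 -.4 0;.7 .65 -.7 0;0 0 -.7 0;0 0 0 0;0 0 0 0;0 0 0 0")

```text
time_s: 44.22
tcp_pos: [0.5238, 0.113, 0.1107]
ee_rot: [[-0.999, 0.032, 0.0], [0.032, 0.999, -0.0], [-0.0, -0.0, -1.0]]
wrist_force: [-0.4, -0.8, 1.1]
gripper_width: 0.532
gripper_force: 0.0
```

Request:
move_arm(targets="0 .03 -.6 0;0 0 -.8 0;0 0 -.8 0;0 0 -.5 0;0 0 -.3 0;0 0 -.15 0;0 0 0 0;0 0 0 0")

```text
time_s: 44.88
tcp_pos: [0.5242, 0.1142, 0.0326]
ee_rot: [[-0.999, 0.032, 0.002], [0.032, 0.999, 0.001], [-0.002, 0.001, -1.0]]
wrist_force: [0.8, -1.2, 0.1]
gripper_width: 0.525
gripper_force: 0.0
```

Request:
move_arm(targets="0 0 0 0;0 0 0 0;0 0 0 0;0 0 0 0;0 0 0 0;0 0 0 0", gripper=29)

```text
time_s: 45.38
tcp_pos: [0.5238, 0.1143, 0.032]
ee_rot: [[-0.999, 0.032, 0.001], [0.032, 0.999, 0.0], [-0.001, 0.0, -1.0]]
wrist_force: [-0.1, 1.6, 1.9]
gripper_width: 0.342
gripper_force: 29.9
```

Request:
move_arm(targets="0 0 .4 0;0 0 .7 0;0 0 .9 0;0 0 .8 0;0 .2 .3 0;0 .6 0 .5;.1 .9 0 .5;.1 1 0 0;.1 1 0 0;.1 1 0 0")

```text
time_s: 46.22
tcp_pos: [0.5329, 0.2324, 0.1086]
ee_rot: [[-0.999, -0.055, -0.001], [-0.055, 0.999, -0.001], [0.001, -0.001, -1.0]]
wrist_force: [0.7, -0.9, -0.5]
gripper_width: 0.341
gripper_force: 29.9
```

Request:
move_arm(targets=".1 1 0 0;.1 1 0 0;0 1 0 0;0 1 0 0;0 .6 0 0;0 .4 0 0;0 0 0 0;0 0 0 0;0 0 0 0")

```text
time_s: 46.97
tcp_pos: [0.5382, 0.3553, 0.1088]
ee_rot: [[-0.999, -0.054, -0.001], [-0.054, 0.999, -0.001], [0.001, -0.001, -1.0]]
wrist_force: [-0.4, 0.5, -0.8]
gripper_width: 0.341
gripper_force: 29.9
```

Run:
```python
from h import *
s=capture("side");print(sense()["tcp_pos"]);print(shift(s,(185,267,52,80)),shift(s,(130,262,60,88)))
```

```text
[0.53834731 0.35517539 0.108997  ]
('changed px', 0) ('changed px', 1700)
```

Request:
move_arm(targets=".04 .11 -.6 0;0 0 -.8 0;0 0 -.8 0;0 0 -.5 0;0 0 -.3 0;0 0 -.2 0;0 0 -.2 0;0 0 -.1 0;0 0 0 0;0 0 0 0")

```text
time_s: 47.85
tcp_pos: [0.5398, 0.3596, 0.0221]
ee_rot: [[-0.998, -0.055, 0.001], [-0.055, 0.998, 0.001], [-0.001, 0.001, -1.0]]
wrist_force: [1.0, 0.1, -0.3]
gripper_width: 0.345
gripper_force: 29.9
```

Request:
move_arm(targets="0 0 -.1 0;0 0 -.06 0;0 0 -.04 0;0 0 0 0;0 0 0 0")

```text
time_s: 48.27
tcp_pos: [0.5394, 0.3593, 0.0165]
ee_rot: [[-0.998, -0.055, -0.0], [-0.055, 0.998, -0.0], [0.0, -0.0, -1.0]]
wrist_force: [-0.4, -0.4, -1.1]
gripper_width: 0.343
gripper_force: 29.9
```

Request:
move_arm(targets="0 -.04 -.04 0;0 0 -.03 0;0 0 0 0;0 0 0 0")

```text
time_s: 48.6
tcp_pos: [0.5395, 0.3582, 0.015]
ee_rot: [[-0.998, -0.055, 0.0], [-0.055, 0.998, 0.0], [-0.0, -0.0, -1.0]]
wrist_force: [-0.1, -0.3, 0.8]
gripper_width: 0.342
gripper_force: 29.9
```

Request:
move_arm(targets="0 0 0 0;0 0 0 0;0 0 0 0;0 0 .4 0;0 0 .9 0;0 0 .9 0;0 0 .9 -.5;0 0 .7 -.5;0 -.4 0 0;0 -.8 0 0", gripper=46)

```text
time_s: 49.43
tcp_pos: [0.5402, 0.3301, 0.1118]
ee_rot: [[-1.0, 0.029, 0.004], [0.029, 1.0, 0.004], [-0.004, 0.004, -1.0]]
wrist_force: [0.8, -0.9, -0.8]
gripper_width: 0.526
gripper_force: 0.0
```

Request:
move_arm(targets="0 -1 0 0;-.1 -1 0 0;-.1 -1 0 0;-.1 -1 0 0;-.1 -1 0 0;-.1 -1 0 0;-.1 -1 0 0;-.1 -1 0 0;0 -1 0 0;0 -1 0 0")

```text
time_s: 50.27
tcp_pos: [0.5213, 0.0767, 0.1099]
ee_rot: [[-1.0, 0.031, -0.0], [0.031, 1.0, -0.0], [0.0, -0.0, -1.0]]
wrist_force: [0.3, 0.2, 0.0]
gripper_width: 0.528
gripper_force: 0.0
```

Request:
move_arm(targets="0 -.8 0 0;0 -.2 0 0;0 0 0 0;0 0 0 0")

```text
time_s: 50.6
tcp_pos: [0.522, 0.0533, 0.1099]
ee_rot: [[-0.999, 0.032, 0.0], [0.032, 0.999, 0.0], [-0.0, 0.0, -1.0]]
wrist_force: [-0.5, 0.4, -0.3]
gripper_width: 0.528
gripper_force: 0.0
```

Run:
```python
from h import *
s=capture("side");t=capture("top");print(sense()["tcp_pos"]);trayfit(t,[145,213])
def crop(c,x,y,w,h,k):
    a=c["image"][y:y+h,x:x+w].astype(float); a=255*(np.clip(a/170,0,1)**.6)
    return cv2.resize(a.astype(np.uint8),(w*k,h*k),interpolation=cv2.INTER_CUBIC)
r=np.zeros((480,800,3),np.uint8);r[:450,:360]=crop(t,116,178,60,75,6);r[:470,365:795]=crop(s,135,260,86,94,5)
cv2.imwrite("pics/out1.png",r)
```

```text
[0.52211902 0.05401055 0.10986481]
```

View pics/out1.png

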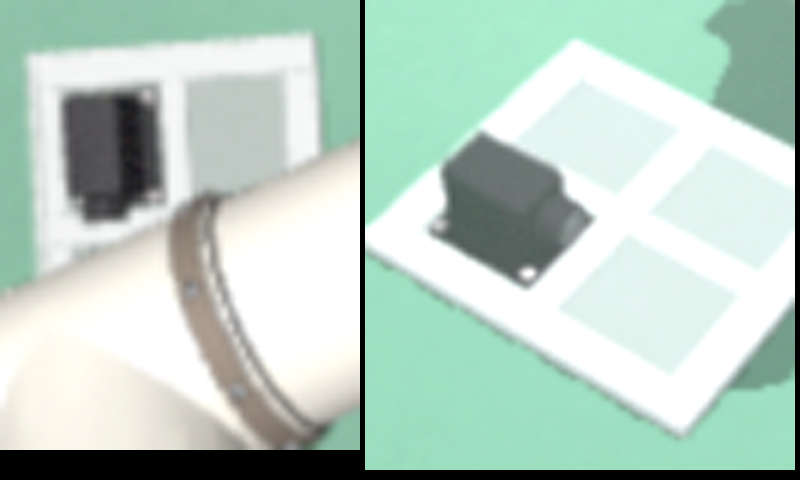

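Unit 1 is flat in its out pocket at side-view pixels (500,200), and the tray hasn't moved. Next is unit 2.

Request:
move_arm(targets="-.02 -.11 -.6 0;0 0 -.8 0;0 0 -.8 0;0 0 -.5 0;0 0 -.3 0;0 0 -.12 0;0 0 0 0;0 0 0 0")

```text
time_s: 51.37
tcp_pos: [0.5221, 0.0511, 0.0324]
ee_rot: [[-1.0, 0.031, 0.001], [0.031, 1.0, 0.0], [-0.001, 0.0, -1.0]]
wrist_force: [-0.5, 0.1, 0.8]
gripper_width: 0.527
gripper_force: 0.0
```

Request:
move_arm(targets="0 0 0 0;0 0 0 0;0 0 0 0;0 0 0 0;0 0 0 0;0 0 0 0", gripper=29)

```text
time_s: 51.87
tcp_pos: [0.5218, 0.0507, 0.0322]
ee_rot: [[-0.999, 0.032, 0.001], [0.032, 0.999, 0.0], [-0.001, 0.0, -1.0]]
wrist_force: [-0.8, 1.9, 2.1]
gripper_width: 0.344
gripper_force: 30.0
```

Run:
```python
from h import *
s=capture("side");print(sense()["tcp_pos"]);print(shift(s,(150,325,70,25)),shift(s,(222,280,25,30)),shift(s,(160,260,40,15)))
```

```text
[0.52178856 0.05071438 0.03222238]
('changed px', 17) ('changed px', 299) ('changed px', 0)
```

Request:
move_arm(targets="0 0 .4 0;0 0 .7 0;0 0 .9 0;0 0 .8 0;0 .2 .3 0;-.2 .6 0 .5;-.3 .9 0 .5;-.3 1 0 0;-.3 1 0 0;-.3 1 0 0")

```text
time_s: 52.75
tcp_pos: [0.4855, 0.1689, 0.1089]
ee_rot: [[-0.999, -0.054, -0.001], [-0.054, 0.999, -0.0], [0.001, -0.0, -1.0]]
wrist_force: [0.9, 0.3, -1.0]
gripper_width: 0.34
gripper_force: 30.0
```

Request:
move_arm(targets="-.3 1 0 0;-.3 1 0 0;-.3 1 0 0;-.25 1 0 0;0 1 0 0;0 1 0 0;0 .9 0 0;0 .5 0 0;0 0 0 0;0 0 0 0")

```text
time_s: 53.58
tcp_pos: [0.457, 0.3528, 0.1085]
ee_rot: [[-0.998, -0.056, -0.001], [-0.056, 0.998, -0.001], [0.002, -0.001, -1.0]]
wrist_force: [0.5, -0.4, -1.1]
gripper_width: 0.342
gripper_force: 30.0
```

Run:
```python
from h import *
s=capture("side");print(sense()["tcp_pos"]);print(shift(s,(195,320,25,30)),shift(s,(222,280,25,30)),shift(s,(160,260,40,15)))
```

```text
[0.45711887 0.35210256 0.10867891]
('changed px', 0) ('changed px', 0) ('changed px', 598)
```

Near corners are unchanged, so I'm lowering.

Request:
move_arm(targets="0 .04 -.6 0;0 0 -.8 0;0 0 -.8 0;0 0 -.5 0;0 0 -.3 0;0 0 -.2 0;0 0 -.2 0;0 0 -.1 0;0 0 0 0;0 0 0 0")

```text
time_s: 54.47
tcp_pos: [0.458, 0.3542, 0.0223]
ee_rot: [[-0.998, -0.055, 0.001], [-0.055, 0.998, 0.001], [-0.001, 0.001, -1.0]]
wrist_force: [0.4, 0.3, -1.2]
gripper_width: 0.351
gripper_force: 30.0
```

Request:
move_arm(targets="0 0 -.08 0;0 0 -.06 0;0 0 -.04 0;0 0 0 0;0 0 0 0")

```text
time_s: 54.88
tcp_pos: [0.4577, 0.3541, 0.0173]
ee_rot: [[-0.998, -0.055, -0.0], [-0.055, 0.998, 0.0], [0.0, 0.0, -1.0]]
wrist_force: [0.3, 0.0, -0.6]
gripper_width: 0.343
gripper_force: 30.0
```

Request:
move_arm(targets="0 -.02 -.05 0;0 0 -.04 0;0 0 0 0;0 0 0 0")

```text
time_s: 55.22
tcp_pos: [0.4578, 0.3536, 0.0152]
ee_rot: [[-0.998, -0.055, 0.0], [-0.055, 0.998, 0.0], [-0.0, 0.0, -1.0]]
wrist_force: [-1.4, 0.1, 1.0]
gripper_width: 0.342
gripper_force: 30.0
```

Request:
move_arm(targets="0 0 0 0;0 0 0 0;0 0 0 0;0 0 .4 0;0 0 .9 0;0 0 .9 0;0 0 .9 -.5;0 0 .7 -.5;0 -.4 0 0;.1 -.8 0 0", gripper=46)

```text
time_s: 56.05
tcp_pos: [0.4608, 0.3251, 0.1118]
ee_rot: [[-1.0, 0.029, 0.003], [0.029, 1.0, 0.004], [-0.003, 0.004, -1.0]]
wrist_force: [0.1, -1.0, -0.6]
gripper_width: 0.526
gripper_force: 0.0
```

Request:
move_arm(targets=".3 -1 0 0;.3 -1 0 0;.3 -1 0 0;.3 -1 0 0;.3 -1 0 0;.3 -1 0 0;.3 -1 0 0;.2 -1 0 0;0 -1 0 0;0 -1 0 0")

```text
time_s: 56.88
tcp_pos: [0.5172, 0.0718, 0.1097]
ee_rot: [[-0.999, 0.032, -0.001], [0.032, 0.999, -0.0], [0.001, -0.0, -1.0]]
wrist_force: [0.2, -0.4, -0.5]
gripper_width: 0.526
gripper_force: 0.0
```

Request:
move_arm(targets="0 -1 0 0;0 -1 0 0;0 -1 0 0;0 -.5 0 0;0 0 0 0;0 0 0 0;0 0 0 0")

```text
time_s: 57.47
tcp_pos: [0.5177, -0.0136, 0.11]
ee_rot: [[-0.999, 0.032, 0.0], [0.032, 0.999, 0.0], [-0.0, 0.0, -1.0]]
wrist_force: [1.6, 0.1, 1.7]
gripper_width: 0.532
gripper_force: 0.0
```

Run:
```python
from h import *
s=capture("side");t=capture("top");print(sense()["tcp_pos"]);trayfit(t,[145,213])
print(shift(s,(195,320,25,30)),shift(s,(222,280,25,30)),shift(s,(160,260,40,15)))
for c,n in((s,"side"),(t,"top")):
  for p in blobs(c,black,amin=60):
    m=p.mean(0)
    if (n=="side" and 130<m[0]<240 and 265<m[1]<350) or (n=="top" and 118<m[0]<175 and 180<m[1]<250): print(n,p.min(0),p.max(0))
cv2.imwrite("pics/out2.png",cv2.resize(s["image"][255:355,125:245],None,fx=5,fy=5))
```

```text
[ 0.51778759 -0.01311491  0.11003027]
('changed px', 123) ('changed px', 478) ('changed px', 0)
side [175.625 301.875] [207.625 333.375]
side [149.125 287.125] [179.375 315.875]
top [126.125 192.625] [142.375 214.125]
```

Request:
move_arm(targets=".02 0 -.6 0;0 0 -.8 0;0 0 -.8 0;0 0 -.5 0;0 0 -.3 0;0 0 -.12 0;0 0 0 0;0 0 0 0")

```text
time_s: 58.23
tcp_pos: [0.5188, -0.0136, 0.0326]
ee_rot: [[-1.0, 0.031, 0.001], [0.031, 1.0, 0.0], [-0.001, 0.0, -1.0]]
wrist_force: [0.7, 0.4, -0.5]
gripper_width: 0.53
gripper_force: 0.0
```

Request:
move_arm(targets="0 0 0 0;0 0 0 0;0 0 0 0;0 0 0 0;0 0 0 0;0 0 0 0", gripper=29)

```text
time_s: 58.73
tcp_pos: [0.5186, -0.0138, 0.0325]
ee_rot: [[-0.999, 0.032, 0.001], [0.032, 0.999, 0.0], [-0.001, 0.0, -1.0]]
wrist_force: [0.0, 0.5, 2.4]
gripper_width: 0.337
gripper_force: 30.0
```

Request:
move_arm(targets="0 0 .4 0;0 0 .7 0;0 0 .9 0;0 0 .8 0;0 .2 .3 0;0 .6 0 .5;.1 .9 0 .5;.1 1 0 0;.1 1 0 0;.1 1 0 0")

```text
time_s: 59.57
tcp_pos: [0.5276, 0.1046, 0.1093]
ee_rot: [[-0.999, -0.055, -0.001], [-0.055, 0.999, -0.0], [0.001, -0.0, -1.0]]
wrist_force: [0.4, -0.5, -0.8]
gripper_width: 0.341
gripper_force: 30.0
```

Request:
move_arm(targets=".1 1 0 0;.1 1 0 0;.1 1 0 0;.1 1 0 0;.1 1 0 0;.1 1 0 0;0 .9 0 0;0 .6 0 0;0 .2 0 0;0 0 0 0")

```text
time_s: 60.4
tcp_pos: [0.5427, 0.2968, 0.109]
ee_rot: [[-0.998, -0.056, -0.001], [-0.056, 0.998, -0.001], [0.001, -0.001, -1.0]]
wrist_force: [0.2, -0.3, -1.1]
gripper_width: 0.339
gripper_force: 30.0
```

Run:
```python
from h import *
s=capture("side");print(sense()["tcp_pos"]);print(shift(s,(205,320,25,30)),shift(s,(222,280,25,30)),shift(s,(160,260,40,15)))
for p in blobs(s,black,amin=60):
    m=p.mean(0)
    if 130<m[0]<240 and 265<m[1]<350: print(p.min(0),p.max(0))
```

```text
[0.542655   0.2957066  0.10908237]
('changed px', 15) ('changed px', 0) ('changed px', 217)
[175.625 301.875] [207.625 333.375]
[148.125 286.875] [179.375 316.375]
```

Request:
move_arm(targets="0 -.07 -.6 0;0 0 -.8 0;0 0 -.8 0;0 0 -.5 0;0 0 -.3 0;0 0 -.2 0;0 0 -.2 0;0 0 -.1 0;0 0 0 0;0 0 0 0")

```text
time_s: 61.28
tcp_pos: [0.5435, 0.2944, 0.0226]
ee_rot: [[-0.998, -0.055, 0.001], [-0.055, 0.998, 0.001], [-0.001, 0.001, -1.0]]
wrist_force: [0.9, 0.9, -0.8]
gripper_width: 0.343
gripper_force: 30.0
```

Request:
move_arm(targets="0 0 -.08 0;0 0 -.06 0;0 0 -.04 0;0 0 0 0;0 0 0 0")

```text
time_s: 61.7
tcp_pos: [0.5432, 0.2943, 0.0175]
ee_rot: [[-0.998, -0.055, -0.0], [-0.055, 0.998, -0.0], [0.0, -0.0, -1.0]]
wrist_force: [-0.0, 0.0, -0.8]
gripper_width: 0.344
gripper_force: 30.0
```

Next is unit 4 at (.516, -.078): dx -1.09, dy -14.9.

Request:
move_arm(targets="0 0 -.05 0;0 0 -.04 0;0 0 0 0;0 0 0 0")

```text
time_s: 62.03
tcp_pos: [0.5433, 0.2944, 0.0155]
ee_rot: [[-0.998, -0.055, 0.0], [-0.055, 0.998, 0.0], [-0.0, 0.0, -1.0]]
wrist_force: [0.0, -0.4, 1.1]
gripper_width: 0.343
gripper_force: 30.0
```

Request:
move_arm(targets="0 0 0 0;0 0 0 0;0 0 0 0;0 0 .4 0;0 0 .9 0;0 0 .9 0;0 0 .9 -.5;0 0 .7 -.5;0 -.4 0 0;0 -.8 0 0", gripper=46)

```text
time_s: 62.87
tcp_pos: [0.5441, 0.2659, 0.1122]
ee_rot: [[-1.0, 0.029, 0.004], [0.029, 1.0, 0.003], [-0.004, 0.003, -1.0]]
wrist_force: [0.1, 0.8, -0.7]
gripper_width: 0.529
gripper_force: 0.0
```

Request:
move_arm(targets="-.1 -1 0 0;-.1 -1 0 0;-.1 -1 0 0;-.1 -1 0 0;-.1 -1 0 0;-.1 -1 0 0;-.1 -1 0 0;-.1 -1 0 0;-.1 -1 0 0;-.1 -1 0 0")

```text
time_s: 63.7
tcp_pos: [0.5175, 0.0127, 0.1103]
ee_rot: [[-1.0, 0.031, -0.0], [0.031, 1.0, -0.0], [0.0, -0.0, -1.0]]
wrist_force: [0.3, 0.1, -0.6]
gripper_width: 0.531
gripper_force: 0.0
```

Request:
move_arm(targets="-.1 -1 0 0;0 -1 0 0;0 -1 0 0;0 -.6 0 0;0 -.1 0 0;0 0 0 0;0 0 0 0;0 0 0 0")

```text
time_s: 64.37
tcp_pos: [0.5157, -0.0776, 0.1103]
ee_rot: [[-1.0, 0.031, 0.0], [0.031, 1.0, 0.0], [-0.0, 0.0, -1.0]]
wrist_force: [-0.2, -0.4, 0.6]
gripper_width: 0.53
gripper_force: 0.0
```

Run:
```python
from h import *
s=capture("side");t=capture("top");print(sense()["tcp_pos"]);trayfit(t,[145,213])
print(shift(s,(205,320,25,30)),shift(s,(222,280,25,30)),shift(s,(160,260,40,15)))
for p in blobs(s,black,amin=60):
    m=p.mean(0)
    if 130<m[0]<240 and 265<m[1]<350: print(p.min(0),p.max(0))
cv2.imwrite("pics/out3.png",cv2.resize(s["image"][255:355,125:245],None,fx=5,fy=5))
```

```text
[ 0.51575136 -0.07742711  0.1103064 ]
('changed px', 15) ('changed px', 379) ('changed px', 61)
[175.625 301.875] [207.625 333.375]
[149.125 287.125] [179.375 315.875]
[167.375 270.375] [194.625 296.625]
```

Request:
move_arm(targets=".01 -.02 -.6 0;0 0 -.8 0;0 0 -.8 0;0 0 -.5 0;0 0 -.3 0;0 0 -.13 0;0 0 0 0;0 0 0 0")

```text
time_s: 65.13
tcp_pos: [0.5166, -0.0785, 0.0326]
ee_rot: [[-1.0, 0.031, 0.001], [0.031, 1.0, -0.0], [-0.001, 0.0, -1.0]]
wrist_force: [0.9, 0.3, -0.4]
gripper_width: 0.527
gripper_force: 0.0
```

Request:
move_arm(targets="0 0 0 0;0 0 0 0;0 0 0 0;0 0 0 0;0 0 0 0;0 0 0 0", gripper=29)

```text
time_s: 65.63
tcp_pos: [0.5164, -0.0781, 0.0326]
ee_rot: [[-0.999, 0.032, 0.001], [0.032, 0.999, 0.001], [-0.001, 0.001, -1.0]]
wrist_force: [-1.4, 4.4, 3.7]
gripper_width: 0.344
gripper_force: 30.0
```

Request:
move_arm(targets="0 0 .4 0;0 0 .7 0;0 0 .9 0;0 0 .8 0;0 .2 .3 0;-.2 .6 0 .5;-.2 .9 0 .5;-.2 1 0 0;-.2 1 0 0;-.2 1 0 0")

```text
time_s: 66.47
tcp_pos: [0.49, 0.0395, 0.1092]
ee_rot: [[-0.999, -0.054, -0.001], [-0.054, 0.999, -0.001], [0.001, -0.001, -1.0]]
wrist_force: [1.3, 0.1, -0.5]
gripper_width: 0.342
gripper_force: 30.0
```

Request:
move_arm(targets="-.2 1 0 0;-.2 1 0 0;-.2 1 0 0;-.2 1 0 0;-.2 1 0 0;-.2 1 0 0;0 1 0 0;0 1 0 0;0 .9 0 0;0 .7 0 0")

```text
time_s: 67.3
tcp_pos: [0.4605, 0.2802, 0.1092]
ee_rot: [[-0.998, -0.056, -0.0], [-0.056, 0.998, -0.001], [0.001, -0.001, -1.0]]
wrist_force: [-0.3, -0.2, -0.8]
gripper_width: 0.344
gripper_force: 30.0
```

Request:
move_arm(targets="0 .4 0 0;0 0 0 0;0 0 0 0;0 0 0 0")

```text
time_s: 67.63
tcp_pos: [0.4606, 0.2875, 0.1092]
ee_rot: [[-0.999, -0.054, -0.001], [-0.054, 0.999, -0.001], [0.001, -0.001, -1.0]]
wrist_force: [-0.1, -0.6, -1.0]
gripper_width: 0.347
gripper_force: 30.0
```

Run:
```python
from h import *
s=capture("side");print(sense()["tcp_pos"]);print(shift(s,(205,320,25,30)),shift(s,(222,280,25,30)),shift(s,(160,260,40,15)))
for p in blobs(s,black,amin=60):
    m=p.mean(0)
    if 130<m[0]<240 and 265<m[1]<350: print(p.min(0),p.max(0))
```

```text
[0.4607203  0.28748748 0.10938941]
('changed px', 15) ('changed px', 0) ('changed px', 418)
[175.375 301.625] [207.625 333.625]
[149.125 286.875] [179.375 316.125]
[167.125 270.375] [194.875 296.625]
```

Request:
move_arm(targets="0 .04 -.6 0;0 0 -.8 0;0 0 -.8 0;0 0 -.5 0;0 0 -.3 0;0 0 -.2 0;0 0 -.2 0;0 0 -.1 0;0 0 0 0;0 0 0 0")

```text
time_s: 68.52
tcp_pos: [0.4613, 0.29, 0.0225]
ee_rot: [[-0.998, -0.055, 0.001], [-0.055, 0.998, 0.001], [-0.001, 0.001, -1.0]]
wrist_force: [0.9, 0.7, -1.3]
gripper_width: 0.341
gripper_force: 30.0
```

Request:
move_arm(targets="0 0 -.08 0;0 0 -.06 0;0 0 -.04 0;0 0 0 0;0 0 0 0")

```text
time_s: 68.93
tcp_pos: [0.4609, 0.2898, 0.0175]
ee_rot: [[-0.998, -0.055, -0.0], [-0.055, 0.998, -0.0], [0.0, -0.0, -1.0]]
wrist_force: [0.3, -0.5, -1.4]
gripper_width: 0.343
gripper_force: 30.0
```

Request:
move_arm(targets="0 0 -.05 0;0 0 -.04 0;0 0 0 0;0 0 0 0")

```text
time_s: 69.27
tcp_pos: [0.461, 0.2899, 0.0156]
ee_rot: [[-0.998, -0.055, 0.0], [-0.055, 0.998, 0.0], [-0.0, 0.0, -1.0]]
wrist_force: [-0.8, -0.2, 2.1]
gripper_width: 0.34
gripper_force: 30.0
```

Request:
move_arm(targets="0 0 0 0;0 0 0 0;0 0 0 0;0 0 .4 0;0 0 .9 0;0 0 .9 0;0 0 .9 0;0 0 .9 0;0 -.4 .8 0;0 -.8 0 0", gripper=46)

```text
time_s: 70.1
tcp_pos: [0.4637, 0.2628, 0.1406]
ee_rot: [[-0.998, -0.058, 0.009], [-0.058, 0.998, 0.007], [-0.009, 0.006, -1.0]]
wrist_force: [0.7, 0.2, -0.2]
gripper_width: 0.529
gripper_force: 0.0
```

Request:
move_arm(targets="0 -1 0 0;0 -1 0 0;0 -1 0 0;0 -1 0 0;0 -1 0 0;0 -1 0 0;0 -1 0 0;0 -1 0 0;0 -1 0 0;0 -1 0 0")

```text
time_s: 70.93
tcp_pos: [0.4609, 0.0086, 0.1361]
ee_rot: [[-0.998, -0.055, 0.001], [-0.055, 0.998, 0.0], [-0.001, 0.0, -1.0]]
wrist_force: [-0.5, -0.8, 0.5]
gripper_width: 0.529
gripper_force: 0.0
```

Request:
move_arm(targets="0 -1 0 0;0 -1 0 0;0 -1 0 0;0 -1 0 0;0 -1 0 0;0 -1 0 0;0 -1 0 0;0 -.5 0 0;0 0 0 0;0 0 0 0")

```text
time_s: 71.77
tcp_pos: [0.4608, -0.1782, 0.1357]
ee_rot: [[-0.999, -0.053, 0.0], [-0.053, 0.999, 0.0], [-0.0, 0.0, -1.0]]
wrist_force: [0.6, 0.5, 0.0]
gripper_width: 0.528
gripper_force: 0.0
```

Run:
```python
from h import *
s=capture("side");t=capture("top");print(sense()["tcp_pos"]);trayfit(t,[145,213])
for p in blobs(t,black,amin=30):
    m=p.mean(0)
    if 195<m[0]<290 and 160<m[1]<180: print(p.min(0),p.max(0))
def crop(c,x,y,w,h,k):
    a=c["image"][y:y+h,x:x+w].astype(float); a=255*(np.clip(a/170,0,1)**.6)
    return cv2.resize(a.astype(np.uint8),(w*k,h*k),interpolation=cv2.INTER_CUBIC)
r=np.zeros((500,800,3),np.uint8);r[:450,:360]=crop(t,116,178,60,75,6);r[:470,365:795]=crop(s,150,260,86,94,5)
cv2.imwrite("pics/final.png",r)
```

```text
[ 0.46088699 -0.17729936  0.13558875]
tray ctr [0.4982 0.3238] sides [0.1523 0.1872 0.1521 0.1873] yaw 3.21
[221.375 167.125] [260.875 172.875]
```

View pics/final.png

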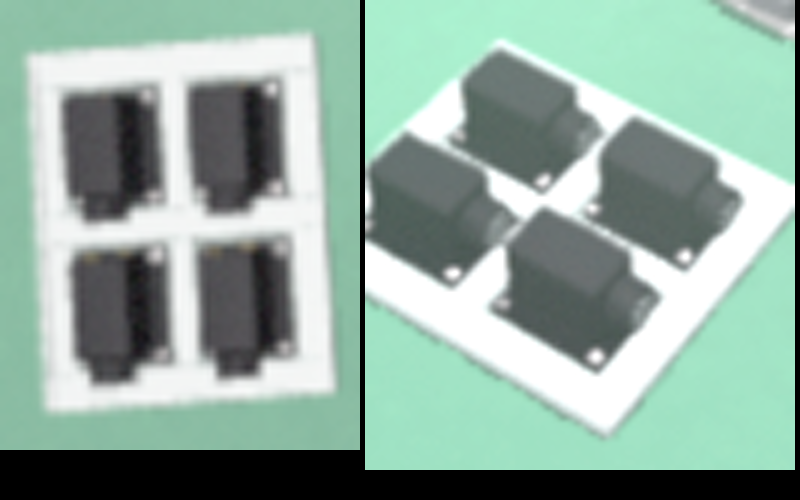

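All four units lie flat, one to a pocket (top-view pixels (110,150), (235,145), (120,310) and (245,305)). The carriage is home and the arm is clear.

```bash
python3 -c "
from station import *
print(finish_job())"
```

```text
the job is handed in; nothing more can be done
None
```

The job is handed in at about 72 s: all four units went into the nests, the carriage was held at its stop for about 3 s and returned home, and the units now lie flat, one to a pocket, in the out tray, with grip readings never above 30.0 N.

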